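# Take the splash guard off the tube sealer with the spring-bar fork

## Task

The clear splash guard on the front of the tube sealer has to come off for washing. With the forked tool from its rest, straddle the pin of the guard's spring bar, press the shoulder in just far enough, ease that end up out of its lug without forcing anything and leave the pin lying in the saddle on top of the lug; do not take hold of the guard while the pin is still in its hole. Put the tool back on its rest, draw the guard's other end out of the far lug, and hang the guard by its tube, window down, in the two V notches of the drying stand, with the things around left where they are.

Things in the scene. Friction and masses are not known exactly. Their poses are not given: they have to be found in the camera images.
- sealer: Benchtop tube sealer, fixed: white box 200 mm deep (x), 210 wide (y), 120 high; origin under the box's centre, x from its front to its back, z up. Two aluminium lugs, 24 mm thick in x, stand out of the front on arms and carry the guard, its tube along y, 150 mm before the origin (50 mm before the box's front), 125 mm up. Behind the window a sealing head 35 mm deep, top 78 mm up
- lug_seat (a point): In lug A of the sealer (y = 92 to 104 mm): where the pin's end sits, on the tube axis, 98 mm to +y. The hole is blind, 6.3 mm deep, 12 wide, from 3.5 mm below the axis to 6 above. Axes as the sealer's
- saddle (a point): On lug A: where the pin's end lies when parked on top, 13.5 mm above lug_seat. The saddle's floor is the 4 mm bridge over the hole (its top 10 mm above the axis); it is 15 mm wide, between two cheeks that reach 15 mm above the axis, and open towards the guard. Axes as the sealer's
- lug_b (a point): In lug B of the sealer (y = -66.3 to -80.3 mm): mouth of its through hole on the tube axis, section as lug A's; lug top 12 mm above the axis. Axes as the sealer's
- guard: Loose splash guard, about 0.13 kg: grey tube 16 mm in diameter, 124 long along y, origin at the middle of its axis, z up; clear window 4 mm thick, 76 wide, hanging to 62 mm below the axis. Mounted, its axes parallel the sealer's, its sprung end (+y) in lug A and its plain end (-y) in lug B. Never strain guard or fork against the sealer (45 N, summed over the contacts)
- guard_grip (a point): On the guard's finger block, where to grip it from above: 12 mm above the origin. Ribbed block in the middle of the tube, 18 mm thick (x), 56 long (y), its top 18 mm above the tube axis; 41 mm free behind it to the sealer's box. Axes as the guard's
- pivot (a point): End of the fixed pivot at the guard's -y end, 78 mm from the origin: 7 mm in diameter, 12 long, behind it a flange 15 mm in diameter that lies against lug B. With the pin parked in the saddle the guard can slide 15 mm towards +y before its shoulder meets lug A; 12 mm takes the pivot out of lug B, then lift. Axes as the guard's
- shoulder (a point): Centre of the outer face (towards lug A) of the spring bar's steel shoulder, 22 mm in diameter, 4 thick; 76 mm to +y of the guard's origin at rest, moves with the bar. The spring starts at 4 N and adds 1 N per mm; the shoulder goes in (to -y) 8 mm at most, 6 mm frees the pin. Fork on guard: never over 18 N, summed over the contacts. Axes as the guard's
- pin_tip (a point): Centre of the end of the sprung pin, 7 mm in diameter, 22 mm to +y of shoulder and moving with it: 16 mm lie free between shoulder and lug A, 6 mm in the hole. With the shoulder held in, raise the pin's end 14 to 20 mm, let the shoulder out and lower the pin into the saddle. Axes as the guard's
- fork: Loose forked tool, 0.07 kg, level on its rest: black square handle 16 x 16 mm (x = -85 to +18), round shank 8 mm thick (to +35), steel fork 5 mm thick in y (+35 to +67). Origin on the axis, at the place to grip from above, between the rest's supports; x to the fork's tips, z up. Two tines, one above the other, each 22 mm long, 5 high, 12 mm gap between them
- fork_crotch (a point): Bottom of the gap between the fork's tines, 45 mm to +x of the fork's origin, on its axis. Axes as the fork's
- rest: Grey tool rest fixed to the table, 130 x 70 mm: rear support 62 mm to -x with a flared slot (19 mm wide, floor 37 mm up, sides to 57 mm) for the handle; front support 28 mm to +x with a V for the shank. Origin under it, x along the tool towards its fork, z up
- rest_seat (a point): Where the fork's origin lies when the tool is on its rest, 45 mm above the table; the fork's axes then parallel the rest's
- stand: Steel drying stand fixed to the table, base 100 x 150 mm, origin under its centre, z up; two posts 8 mm thick at y = +50 and -50 mm, each with a 90-degree V notch on top, 37 mm wide at its mouth, 107 mm up, for the two bare stretches of the guard's tube (38 to 62 mm either side of its middle)
- stand_seat (a point): Where the guard's origin lies when it hangs in the stand: midway between the notches, 100 mm above the table; the guard's y axis then lies along the stand's y, either way round
- bottle: bystander: white pump bottle, 68 mm in diameter, 163 mm high, origin under its centre
- pot: bystander: clear sample pot with a screw cap, 52 mm in diameter, 65 mm high
- labelroll: bystander: roll of labels standing on end, 72 mm in diameter, 50 mm high
- dish: bystander: steel dish 100 x 160 mm, 30 mm high
- tuberack: bystander: blue rack of five capped tubes, 30 x 130 mm, 94 mm high
- stripper: bystander: steel roller pliers lying flat, about 140 mm long, 13 mm high
- timer: bystander: small white timer, 50 x 75 x 16 mm
There are look-alikes about, which are no part of the job. What is shaped like the guard but orange is not meant.

How it is judged:
On the way, in this order (a step that is already met when the one before it is completed fails the run):
1. the fork presses the shoulder in until the pin is out of its hole (y of pin_tip in the frame of lug_seat below -0.0055 m and contact force between fork and guard above 3 N and distance between pin_tip and lug_seat below 0.02 m), for 0.1 s.
2. the pin is let out again and lies in the saddle on top of lug A, the other end still in lug B (z of pin_tip in the frame of lug_seat between 0.0105 and 0.019 m and y of pin_tip in the frame of lug_seat between -0.003 and 0.006 m and contact force between fork and guard below 0.3 N and not (contact force between the arm and guard above 0.3 N) and not (contact force between the fingers and guard above 0.3 N)), for 0.2 s.
At the end, for the whole second after the job is handed in: Guard at rest in both notches of the stand (origin within 6 mm across, 12 mm along, 4 mm in height of its seat; tube within 0.06 rad, window down within 0.35 rad); fork at rest on its rest (within 12 mm, 4 mm in height, 0.12 rad) (x of guard in the frame of stand_seat between -0.006 and 0.006 m and y of guard in the frame of stand_seat between -0.012 and 0.012 m and z of guard in the frame of stand_seat between -0.004 and 0.004 m and angle between the y axis of guard and the y axis of stand, either way round below 0.06 rad and angle between guard's own z axis and vertical below 0.35 rad and distance between fork and rest_seat below 0.012 m and z of fork in the frame of rest_seat between -0.004 and 0.004 m and angle between the x axis of fork and the x axis of rest, either way round below 0.12 rad and linear speed of each of guard, fork below 0.02 m/s and angular speed of each of guard, fork below 0.2 rad/s); the robot touches nothing.
It fails at once if fork and guard press on each other with more than 18 N (contact force between fork and guard above 18 N).
It fails at once if the sealer's lugs are strained: guard or fork forced against the sealer with more than 45 N (contact force between any of guard, fork and sealer above 45 N).
It fails at once if the robot itself touches the guard while its pin is still in the hole (contact force between any of the fingers, the arm and guard above 0.5 N and distance between pin_tip and lug_seat below 0.009 m).
It fails at once if the guard is dropped or laid on the table (height (world z) of guard below 0.065 m).
It fails at once if a bystander is moved more than 20 mm (distance of any of bottle, pot, labelroll, dish, tuberack, stripper, timer from where it was at the start of the episode above 0.02 m).
It also fails if it takes over 64 s, if anything falls off the work surface, if the arm or the gripper's body presses on something with over 40 N, if the wrist force passes 120 N, or if a joint passes its speed limit or range.

## Robot

A 6-joint arm with a two-finger parallel gripper is mounted at the origin on the work surface. World frame = base frame: x ahead of the robot, y to its left, z up, the work surface at z = 0. Lengths are in m, angles in rad, forces in N, time in s.
With the tool pointing down it reaches from about 0.35 to 0.85 m from the base axis. Payload 8.1 kg.
Tool frame: the origin (TCP) lies midway between the tips of the shut fingers; the grasp point (between the pads) lies 19 mm behind it; z points along the fingers, y is the direction in which the jaws open and shut (so a half turn about z gives the same grasp; the last joint's range is limited). The gripper opens to 93 mm and grips with 3 to 60 N. Pads are 15 mm wide; open, the fingers measure 128 mm over their backs; the gripper's body (75 mm by 188 mm) begins 65 mm behind the grasp point.
Start: joints at [1.24, 0.13, 1.488, -0, 1.523, -0.085], TCP at [0.146, 0.582, 0.219] pointing down, gripper open.
Joint ranges: [-2.96, 2.96], [-0.89, 2.26], [0.02, 2.5], [-1.34, 4.48], [0, 2.73], [-2.66, 2.66]. Speed limits (rad/s): [2.39, 2.39, 2.79, 3.14, 3.14, 3.14].

## Interface

Orientations are given as a rotation vector (axis times angle).
In Python, from plant import robot, optics, ticket gives the robot as it stands.
- The arm moves only by the tool send_rows, never from a script. Its argument "targets" is a list of rows, each a list of 3 entries, a list of its own where there are three numbers: the opening, from -1 (shut) to 1 (fully open), then the shift along the tool's x, y, z in mm, then the turn about the tool's z in rad. A call has 1 to 12 rows; each row shifts and turns the commanded pose from where the row before left it, along the tool's axes as they then stand; what a row does not reach is not made up. A row lasts 1/10 s, in which the tool goes at most 50 mm and 8.59 degrees, less where a joint would pass 70% of its speed; a pose out of reach is approached as far as the arm can. A call with a gripper value outside its range is refused whole. The fingers move at their own pace and stop on an object; "newtons" is the grip in N (left out, the last holds). Time passes only in rows, so rows that do not move let the fingers close. It gives the time, the measured TCP pose, the force and the opening at its end, in the units of the state.
- robot.read_state(): the state, without advancing time (a new reading comes with each control period).
- optics.read_camera(name): name is "scene" or "side" or "wrist"; returns a dict with "color" (420x560x3 uint8, red, green, blue), "K" (3x3 intrinsics, pixels), "k1" (the pictures are not rectified: a ray, as slopes to the right and down, at radius r is drawn at 1 + k1 r^2 times it, then the intrinsics apply), "position" and "orientation" of the camera in the world. Camera axes: x right, y up, looking along -z (the intrinsics and any distortion apply to the point x, -y, -z); pixel columns grow to the right and rows downward; lengths in m; the calibration is good to about 2 mm. A picture is of the moment at which its call begins. There is no depth.
- ticket.close_job(): hands the job in, once; it reports no verdict.
Trained networks look in the newest picture that a camera, given by its name, has taken for a name from the list of things; names that differ only in an ending like _2 or _b are one class to them, and where a whole thing is asked for, a point or a joint stands for the part that bears it (a point fixed in the world has none). Each returns a list of dicts, best first, with "confidence" (0 to 1); they miss things now and then, are a little off and sometimes report something else, mostly with a low value. They report only what shows in the picture. A call takes as long as a camera call. They do not tell look-alikes from the thing itself.
- optics.cut_out(camera, name): "region" (420x560 bool, what is visible of it) and "point" ([column, row] in pixels, amid what is visible of it).
The state is a dict: "t": time; "q": joint angles; "dq": joint speeds; "joint_torque": joint torques, N m; "tool_pos": TCP position; "orientation": TCP orientation; "force": force on the tool from outside, world axes, zero at the start; "wrist_torque": the same for the moment, N m; "opening": finger opening in m.
Only numpy, scipy, OpenCV 4.12 (cv2) and the standard library are available. Lean on these libraries where they do the work, as an engineer would, in place of code of your own. Each camera call takes 0.05 s, during which the arm holds its last target.

## Working session

There is one attempt and no reset: what is moved stays moved. The work goes in short steps, Python scripts to look and compute and a tool call to move; the robot and the scene stay as the last step left them, time stands still between calls to the robot, and variables do not carry over. Pictures are saved under pics/ and viewed, and the job is handed in when it is done.

Besides the shell and the picture viewer there is one more tool, called after "Emit:" as name(argument=value, ...), one argument or row to a line, values as JSON. send_rows: Moves the arm, as the interface text tells. Its arguments: {"type":"object","properties":{"targets":{"type":"array","items":{"type":"array"}},"newtons":{"type":"number"}},"required":["targets"]}

```bash
ls; mkdir -p pics; python3 - <<'E'
from plant import robot, optics
import cv2
s=robot.read_state(); print(s)
for n in ["scene","side","wrist"]:
    d=optics.read_camera(n); cv2.imwrite(f"pics/{n}0.png",d["color"][:,:,::-1]); print(n,d["K"],d["k1"],d["position"],d["orientation"])
print(robot.read_state()["t"])
E
```

```text
pics
{'t': 0.0, 'q': array([ 1.23963124e+00,  1.31098065e-01,  1.48923811e+00,  2.00223763e-05,
        1.52297523e+00, -8.54013186e-02]), 'dq': array([-0.00077977, -0.00021579, -0.00087351, -0.00104971,  0.00086785,
        0.00028607]), 'joint_torque': array([ 5.94890298e-04, -5.59843898e+01, -4.91767716e+01,  7.68765109e-02,
        3.52156966e-02, -1.34963975e-04]), 'tool_pos': array([0.14577479, 0.58146833, 0.21764772]), 'orientation': array([-3.85029441e-01, -3.11753010e+00,  2.63464745e-03]), 'force': array([ 0.17502843, -0.06340424,  0.36215858]), 'wrist_torque': array([0.00724102, 0.02982208, 0.00324231]), 'opening': 0.09290258058733317}
scene [[463.03023655   0.         268.82535501]
 [  0.         463.03023655 211.91759849]
 [  0.           0.           1.        ]] -0.004325519739489614 [ 1.26972863 -0.13298645  1.47169659] [0.43375761 0.37059308 1.38270247]
side [[424.73587894   0.         283.48557235]
 [  0.         424.73587894 208.16849923]
 [  0.           0.           1.        ]] -0.055995199645860395 [-0.0365379   0.67520993  0.88874319] [ 0.34817276 -1.03926237 -2.29086835]
wrist [[305.10379663   0.         280.40080463]
 [  0.         305.10379663 212.18708119]
 [  0.           0.           1.        ]] -0.04091297516670076 [0.07364653 0.60068343 0.38403172] [-0.23375538 -0.18096175  1.31522899]
0.15
```

View pics/scene0.png

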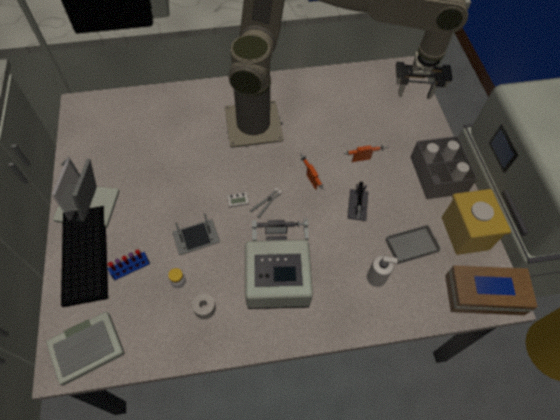

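View pics/side0.png

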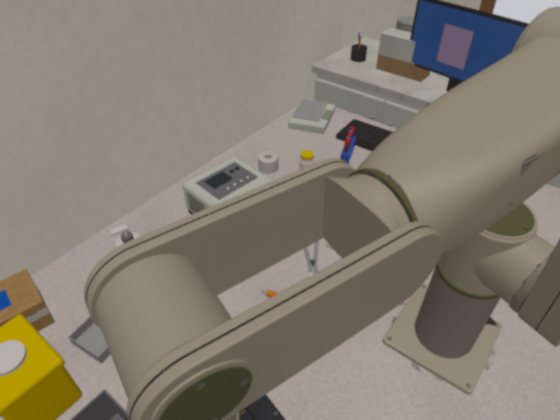

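View pics/wrist0.png

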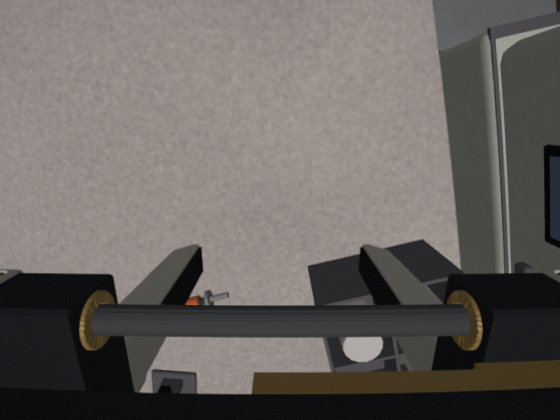

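```bash
cat > h.py <<'E'
import numpy as np, cv2, pickle
from scipy.spatial.transform import Rotation as R
def proj(d,P):
    P=np.atleast_2d(P); c=(P-d["position"])@R.from_rotvec(d["orientation"]).as_matrix()
    x=c[:,0]/-c[:,2]; y=-c[:,1]/-c[:,2]; f=1+d["k1"]*(x*x+y*y)
    K=d["K"]; return np.stack([K[0,0]*x*f+K[0,2],K[1,1]*y*f+K[1,2]],1)
def ray(d,uv):
    K=d["K"]; xd=(uv[0]-K[0,2])/K[0,0]; yd=(uv[1]-K[1,2])/K[1,1]; x,y=xd,yd
    for _ in range(20):
        f=1+d["k1"]*(x*x+y*y); x,y=xd/f,yd/f
    return np.array(d["position"]),R.from_rotvec(d["orientation"]).apply([x,-y,-1])
def onz(d,uv,z):
    o,r=ray(d,uv); return o+r*(z-o[2])/r[2]
def snap(optics,name,tag):
    d=optics.read_camera(name); cv2.imwrite(f"pics/{tag}.png",d["color"][:,:,::-1]); pickle.dump(d,open(f"{tag}.pkl","wb")); return d
def load(tag): return pickle.load(open(tag+".pkl","rb"))
E
python3 - <<'E'
from plant import robot, optics
from h import *
d=snap(optics,"scene","s1")
for n,z in [("sealer",.12),("guard",.125),("fork",.045),("rest",.02),("stand",.05),("bottle",.16),("pot",.06),("labelroll",.05),("dish",.02),("tuberack",.09),("stripper",.01),("timer",.016)]:
    r=optics.cut_out("scene",n)
    for o in r[:4]: print(n,round(o["confidence"],2),np.round(o["point"]),o["region"].sum(),onz(d,o["point"],z).round(3))
im=cv2.resize(d["color"][150:300,150:420,::-1],(800,444),interpolation=cv2.INTER_CUBIC); im=np.clip(im*1.6,0,255).astype('uint8'); cv2.imwrite("pics/s1c.png",im)
print(robot.read_state()["t"])
E
```

```text
sealer 0.69 [279. 272.] 4694 [ 0.715 -0.013  0.12 ]
guard 0.65 [274. 228.] 410 [ 0.561 -0.005  0.125]
guard 0.63 [311. 174.] 329 [0.369 0.157 0.125]
guard 0.56 [365. 149.] 347 [0.289 0.374 0.125]
fork 0.47 [360. 194.] 110 [0.43  0.333 0.045]
rest 0.84 [357. 208.] 505 [0.471 0.317 0.02 ]
stand 0.56 [196. 235.] 1042 [ 0.508 -0.267  0.05 ]
bottle 0.58 [381. 272.] 636 [0.78  0.289 0.16 ]
bottle 0.34 [278. 228.] 396 [0.582 0.005 0.16 ]
pot 0.7 [174. 277.] 259 [ 0.658 -0.35   0.06 ]
labelroll 0.74 [235. 200.] 285 [ 0.391 -0.119  0.05 ]
labelroll 0.69 [380. 272.] 666 [0.739 0.322 0.05 ]
labelroll 0.58 [359. 196.] 137 [0.441 0.326 0.05 ]
labelroll 0.57 [203. 305.] 434 [ 0.763 -0.265  0.05 ]
dish 0.74 [172. 273.] 265 [ 0.624 -0.361  0.02 ]
dish 0.66 [200. 309.] 505 [ 0.764 -0.278  0.02 ]
dish 0.56 [415. 242.] 1313 [0.636 0.482 0.02 ]
tuberack 0.84 [125. 262.] 713 [ 0.593 -0.5    0.09 ]
tuberack 0.45 [411. 242.] 1334 [0.666 0.441 0.09 ]
tuberack 0.18 [277. 224.] 392 [0.532 0.009 0.09 ]
stripper 0.8 [265. 201.] 238 [ 0.385 -0.01   0.01 ]
timer 0.62 [237. 202.] 249 [ 0.375 -0.112  0.016]
0.8
```

View pics/s1c.png

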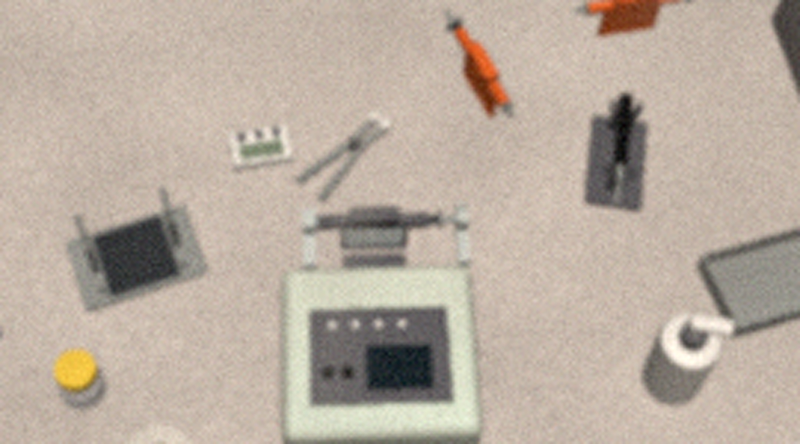

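```bash
python3 - <<'E'
from plant import robot
from h import *
s=robot.read_state(); M=R.from_rotvec(s["orientation"]).as_matrix(); print(M.round(3))
d=pickle.load(open("s1.pkl","rb"))
import plant
from plant import optics
w=optics.read_camera("wrist")
print(M.T@(w["position"]-s["tool_pos"])); print((M.T@R.from_rotvec(w["orientation"]).as_matrix()).round(3))
# crop coords->world ; crop scale 800/270
f=270/800
def c(u,v,z): return onz(d,(150+u*f,150+v*f),z).round(3)
print("fork tail",c(627,95,.045),"fork tip",c(614,200,.045))
print("lugA",c(461,213,.135),"lugB",c(309,213,.135))
print("stand",c(80,222,.107),c(166,195,.107))
E
```

```text
[[-0.97   0.243  0.   ]
 [ 0.243  0.97   0.   ]
 [ 0.     0.    -1.   ]]
[ 0.0746867   0.00078125 -0.16634994]
[[-0.001  0.962  0.271]
 [ 1.     0.001 -0.   ]
 [-0.001  0.271 -0.962]]
fork tail [0.38  0.353 0.045] fork tip [0.524 0.3   0.045]
lugA [0.561 0.1   0.135] lugB [ 0.535 -0.067  0.135]
stand [ 0.492 -0.323  0.107] [ 0.472 -0.224  0.107]
```

Emit:
send_rows(
  targets=[
    [1, [-37, -16, 1], 0],
    [1, [-37, -16, 1], 0],
    [1, [-37, -16, 1], 0],
    [1, [-37, -16, 1], 0],
    [1, [-37, -16, 1], 0],
    [1, [-37, -16, 1], 0],
    [1, [-37, -16, 1], 0],
    [1, [-37, -16, 1], 0],
    [1, [-37, -16, 1], 0],
    [1, [-37, -16, 1], 0],
    [1, [-37, -16, 1], 0],
    [1, [0, 0, 0], 0.1],
  ],
  newtons=50,
)

```text
t: 2.05
tool_pos: [0.5012, 0.3087, 0.2073]
orientation: [0.547, 3.092, -0.002]
force: [-0.9, 1.5, 0.0]
opening: 0.093
```

```bash
python3 - <<'E'
from plant import robot, optics
from h import *
s=robot.read_state(); print(s["t"],s["tool_pos"],s["q"])
d=snap(optics,"wrist","w1")
for n in ["fork","rest","fork_crotch"]:
    for o in optics.cut_out("wrist",n)[:3]: print(n,o["confidence"],o["point"],o["region"].sum())
d=snap(optics,"side","sd1")
E
```

```text
2.05 [0.50124384 0.30868906 0.20732547] [ 0.4659552   0.10502259  1.5361916  -0.00163718  1.50009406 -0.7545137 ]
fork 0.61 [282.6, 126.3] 1873
rest 0.81 [291.8, 135.2] 5161
fork_crotch 0.79 [279.6, 127.2] 1894
```

View pics/w1.png

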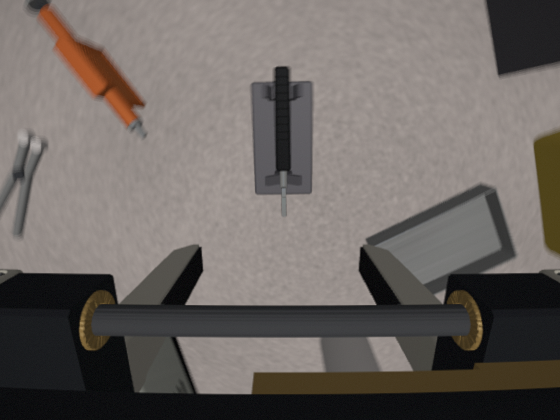

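View pics/sd1.png

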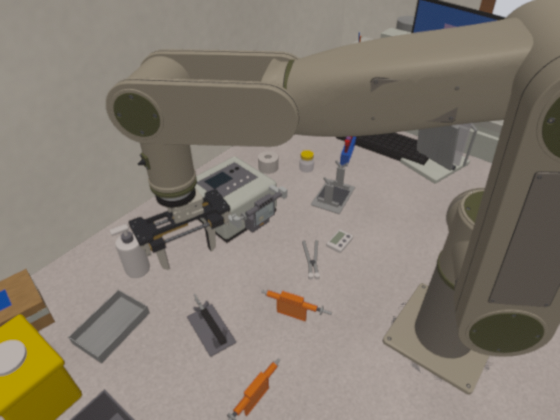

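```bash
python3 - <<'E'
from h import *
d=load("w1")
im=cv2.resize(d["color"][50:230,220:340,::-1],None,fx=4,fy=4,interpolation=cv2.INTER_CUBIC); im=np.clip(im*1.8,0,255).astype('uint8')
im=cv2.rotate(im,cv2.ROTATE_90_COUNTERCLOCKWISE)
cv2.imwrite("pics/w1c.png",im); print(im.shape)
E
```

```text
(480, 720, 3)
```

View pics/w1c.png

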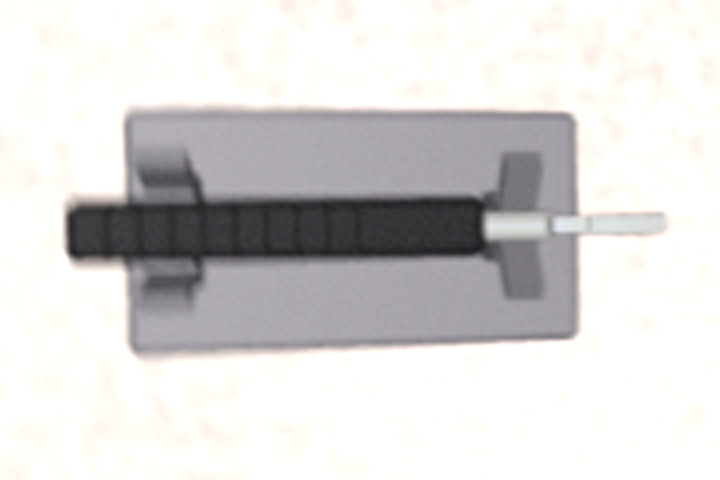

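```bash
cat > fitfork.py <<'E'
from h import *
from scipy.optimize import least_squares
d=load("w1")
obs=np.array([[220+(479-dy)/4,50+dx/4] for dx,dy in [(70,231),(480,227),(666,223),(552,225)]])
L=np.array([[-.085,0,.053],[.018,0,.053],[.067,0,.056],[.035,0,.056]])
def mk(p): c,s=np.cos(p[2]),np.sin(p[2]); return np.stack([p[0]+c*L[:,0]-s*L[:,1],p[1]+s*L[:,0]+c*L[:,1],L[:,2]],1)
r=least_squares(lambda p:(proj(d,mk(p))-obs).ravel(),[.46,.32,-.35]); print(r.x, r.fun.round(1))
from plant import robot
s=robot.read_state(); M=R.from_rotvec(s["orientation"]).as_matrix(); print(M.round(3)); 
t=np.array([r.x[0],r.x[1],0.2]); print(M.T@(t-s["tool_pos"])*1e3, "tool x yaw",np.arctan2(M[1,0],M[0,0]), "want",r.x[2]+np.pi)
E
python3 fitfork.py
```

```text
[ 0.45865779  0.32815905 -0.33616247] [-0.1 -1.7  0.3  1.5 -0.1  0.4 -0.  -0. ]
[[-0.942  0.336 -0.   ]
 [ 0.336  0.942  0.   ]
 [ 0.     0.    -1.   ]]
[41.69827728  1.52772773  7.66762407] tool x yaw 2.7988982341151316 want 2.8054301813282922
```

Emit:
send_rows(
  targets=[
    [0.3, [38, 1.5, 0], -0.007],
    [0.2, [0, 0, 45], 0],
    [0.2, [0, 0, 45], 0],
    [0.2, [0, 0, 40], 0],
    [0.2, [0, 0, 30], 0],
    [0.2, [0, 0, 15], 0],
    [0.2, [0, 0, 5], 0],
    [0.2, [0, 0, 0], 0],
    [-1, [0, 0, 0], 0],
    [-1, [0, 0, 0], 0],
    [-1, [0, 0, 0], 0],
    [-1, [0, 0, 0], 0],
  ],
  newtons=60,
)

```text
t: 3.5
tool_pos: [0.4632, 0.3268, 0.0285]
orientation: [0.53, 3.096, 0.001]
force: [0.8, -0.9, -0.9]
opening: 0.0282
```

```bash
python3 - <<'E'
from plant import robot, optics
from h import *
s=robot.read_state(); print(s)
d=snap(optics,"wrist","w2")
E
```

```text
{'t': 3.5, 'q': array([ 5.23915495e-01,  2.14705993e-01,  1.75722105e+00,  2.52330031e-05,
        1.16832485e+00, -7.08030781e-01]), 'dq': array([ 1.01002106e-03,  4.74553107e-03,  6.48599260e-03,  4.12946793e-05,
       -1.22588711e-03, -1.03849772e-03]), 'joint_torque': array([ 2.21417996e-02, -5.46454740e+01, -4.35662484e+01,  4.76616388e-02,
        5.16640709e-02, -1.65545458e-03]), 'tool_pos': array([0.46322016, 0.32677754, 0.02847795]), 'orientation': array([5.29565489e-01, 3.09560624e+00, 1.37361952e-03]), 'force': array([ 0.81359975, -0.87502946, -0.94269539]), 'wrist_torque': array([-0.02455398,  0.00052488,  0.00466046]), 'opening': 0.02819485656845136}
```

View pics/w2.png

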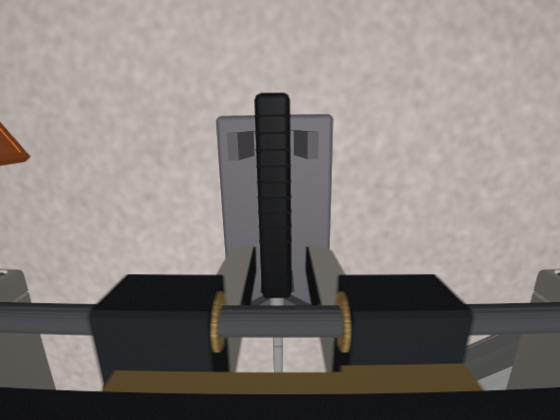

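Emit:
send_rows(
  targets=[
    [-1, [0, 0, 0], 0],
    [-1, [0, 0, 0], 0],
    [-1, [0, 0, 0], 0],
    [-1, [0, 0, 0], 0],
  ],
)

```text
t: 3.95
tool_pos: [0.4623, 0.3252, 0.0276]
orientation: [-0.53, -3.096, 0.004]
force: [-2.8, -6.2, 4.3]
opening: 0.0155
```

```bash
python3 - <<'E'
from plant import robot, optics
from h import *
s=robot.read_state(); print(s)
pickle.dump(s,open("restpose.pkl","wb"))
d=snap(optics,"wrist","w3")
cv2.imwrite("pics/w3c.png",np.clip(cv2.resize(d["color"][80:400,180:380,::-1],None,fx=1.8,fy=1.8)*1.6,0,255).astype('uint8'))
E
```

```text
{'t': 3.95, 'q': array([ 5.23250424e-01,  2.15243878e-01,  1.75832498e+00, -1.41132200e-03,
        1.17019142e+00, -7.07928716e-01]), 'dq': array([ 6.46862257e-04, -1.30146753e-04, -1.32078097e-03,  1.82384267e-05,
       -1.13626588e-03,  2.43251761e-03]), 'joint_torque': array([  2.21782923, -52.90974855, -44.18704391,   1.4047873 ,
        -1.93589911,  -0.08705797]), 'tool_pos': array([0.46231942, 0.32524803, 0.02763986]), 'orientation': array([-0.52991336, -3.09572608,  0.00374406]), 'force': array([-2.7791888 , -6.16903496,  4.33431784]), 'wrist_torque': array([-1.11872296,  0.49306696, -0.08254465]), 'opening': 0.015451174977948998}
```

View pics/w3c.png

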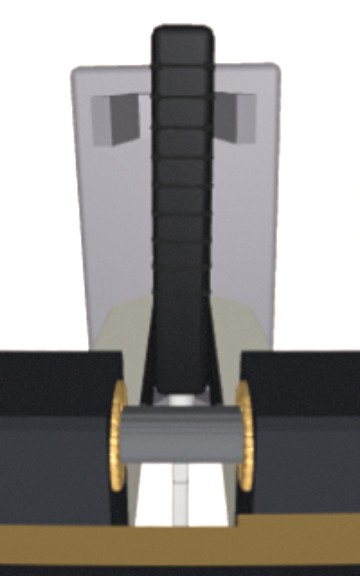

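Emit:
send_rows(
  targets=[
    [-1, [0, 0, -20], 0],
    [-1, [0, 0, -45], 0],
    [-1, [0, 0, -50], 0],
    [-1, [0, 0, -50], 0],
    [-1, [-30, -25, -45], 0],
    [-1, [-34, -29, -20], 0],
    [-1, [-34, -29, 0], 0],
    [-1, [-34, -29, 0], 0],
    [-1, [-34, -29, 0], 0],
    [-1, [-34, -29, 0], -0.06],
    [-1, [-34, -29, 0], -0.06],
    [-1, [0, 0, 0], -0.06],
  ],
)

```text
t: 5.2
tool_pos: [0.618, 0.0626, 0.2494]
orientation: [-0.253, -3.131, 0.003]
force: [-0.6, -0.3, -1.6]
opening: 0.0153
```

```bash
python3 - <<'E'
from plant import robot, optics
from h import *
s=robot.read_state(); print(s["t"],s["tool_pos"],s["force"])
d=snap(optics,"wrist","w4")
d=snap(optics,"scene","s4")
cv2.imwrite("pics/w4b.png",np.clip(cv2.resize(d["color"][:,:,::-1],None,fx=1.4,fy=1.4)*1.0,0,255).astype('uint8'))
E
```

```text
5.2 [0.61799887 0.06258587 0.24940904] [-0.55686816 -0.34835408 -1.64640841]
```

View pics/w4.png

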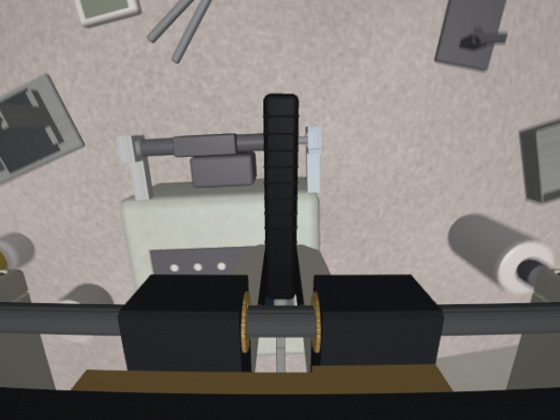

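Emit:
send_rows(
  targets=[
    [-1, [0, 30, 0], 0],
    [-1, [0, 25, 0], 0],
    [-1, [0, 0, 0], 0],
  ],
)

```text
t: 5.6
tool_pos: [0.6244, 0.126, 0.2502]
orientation: [-0.246, -3.131, -0.002]
force: [0.4, -0.5, -0.7]
opening: 0.0155
```

```bash
python3 - <<'E'
from plant import robot, optics
from h import *
s=robot.read_state(); print(s["t"],s["tool_pos"],s["force"])
d=snap(optics,"wrist","w5")
cv2.imwrite("pics/w5c.png",np.clip(cv2.resize(d["color"][90:240,60:300,::-1],None,fx=3.3,fy=3.3,interpolation=cv2.INTER_CUBIC)*1.3,0,255).astype('uint8'))
for n in ["guard","shoulder","pin_tip","sealer"]:
    for o in optics.cut_out("wrist",n)[:2]: print(n,o["confidence"],o["point"],o["region"].sum())
E
```

```text
5.6 [0.62439191 0.12601601 0.25019307] [ 0.37248504 -0.50748551 -0.66492427]
guard 0.83 [144.7, 149.0] 3142
guard 0.36 [221.2, 146.2] 373
shoulder 0.85 [216.5, 142.8] 397
pin_tip 0.69 [221.5, 146.1] 379
sealer 0.68 [154.1, 222.5] 23333
```

View pics/w5c.png

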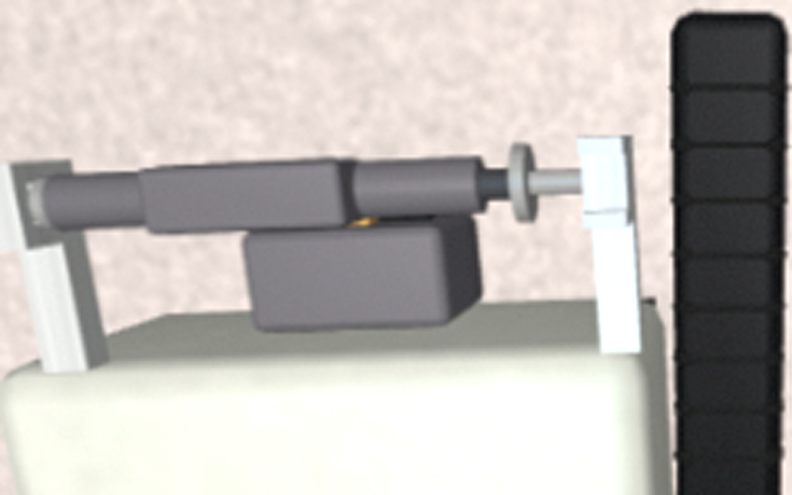

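```bash
cat > fits.py <<'E'
from h import *
from scipy.optimize import least_squares
d=load("w5")
F=[((521,182),(0,.074,.125)),((484,186),(0,.062,.125)),((581,181),(0,.092,.125)),((578,137),(-.012,.092,.140)),((631,136),(-.012,.104,.140)),
((340,158),(-.009,.028,.143)),((140,169),(-.009,-.028,.143)),((150,233),(.009,-.028,.143)),((345,227),(.009,.028,.143))]
obs=np.array([f[0] for f in F])/3.3+[60,90]; L=np.array([f[1] for f in F])
def mk(p): c,s=np.cos(p[2]),np.sin(p[2]); return np.stack([p[0]+c*L[:,0]-s*L[:,1],p[1]+s*L[:,0]+c*L[:,1],L[:,2]+(p[3] if len(p)>3 else 0)],1)
for p0 in ([.55,.02,-.1],[.55,.02,-.1,0]):
    r=least_squares(lambda p:(proj(d,mk(p))-obs).ravel(),p0); print(r.x.round(4)); print(r.fun.reshape(-1,2).round(1))
E
python3 fits.py
```

```text
[ 0.5493  0.0063 -0.1265]
[[ 1.6  0.2]
 [ 0.1 -0.5]
 [ 2.6 -0.2]
 [ 0.3  0.3]
 [-2.1  0.1]
 [-0.3  0.2]
 [-1.7 -0.4]
 [-1.1  0.6]
 [ 0.8 -0. ]]
[ 0.5493  0.0053 -0.1273 -0.0032]
[[ 1.3  0.2]
 [-0.1 -0.6]
 [ 2.  -0.2]
 [-0.2  0.4]
 [-2.8  0.3]
 [-0.   0.3]
 [-0.7 -0.5]
 [-0.3  0.3]
 [ 1.  -0.2]]
```

```bash
sed -i 's/^obs=/F=[f for i,f in enumerate(F) if i not in (2,4)]\nobs=/' fits.py; python3 fits.py; python3 - <<'E'
from h import *
d=load("w5")
p=[.5493,.0058,-.127]
c,s=np.cos(p[2]),np.sin(p[2])
def W(q): q=np.array(q,float); return np.array([p[0]+c*q[0]-s*q[1],p[1]+s*q[0]+c*q[1],q[2]])
im=cv2.resize(d["color"][90:240,60:300,::-1],None,fx=3.3,fy=3.3,interpolation=cv2.INTER_CUBIC); im=np.clip(im*1.3,0,255).astype('uint8')
def ln(P,col=(0,0,255)):
    uv=((proj(d,np.array([W(q) for q in P]))-[60,90])*3.3+1.2).astype(np.int32); cv2.polylines(im,[uv],False,col,1)
a=np.linspace(0,2*np.pi,40)
for y in (.072,.076): ln([(.011*np.cos(t),y,.125+.011*np.sin(t)) for t in a])
ln([(-.009,-.028,.143),(.009,-.028,.143),(.009,.028,.143),(-.009,.028,.143),(-.009,-.028,.143)])
for z in (.140,): ln([(-.012,.092,z),(.012,.092,z),(.012,.104,z),(-.012,.104,z),(-.012,.092,z)],(0,200,0))
ln([(-.012,-.0663,.137),(.012,-.0663,.137),(.012,-.0803,.137),(-.012,-.0803,.137),(-.012,-.0663,.137)],(0,200,0))
ln([(.050,-.105,.12),(.05,.105,.12)],(255,0,0)); ln([(0,-.078,.125),(0,.098,.125)])
ln([(.008*np.cos(t),.062,.125+.008*np.sin(t)) for t in a])
cv2.imwrite("pics/w5o.png",im)
E
```

```text
[ 0.5494  0.0063 -0.1248]
[[ 1.6  0.1]
 [ 0.1 -0.6]
 [ 0.4  0.1]
 [-0.3  0.2]
 [-1.6 -0.3]
 [-1.1  0.7]
 [ 0.8 -0. ]]
[ 0.5493  0.0046 -0.126  -0.0047]
[[ 0.9  0.2]
 [-0.4 -0.6]
 [-0.7  0.4]
 [-0.1  0.3]
 [-0.4 -0.3]
 [-0.   0.3]
 [ 0.9 -0.3]]
```

View pics/w5o.png

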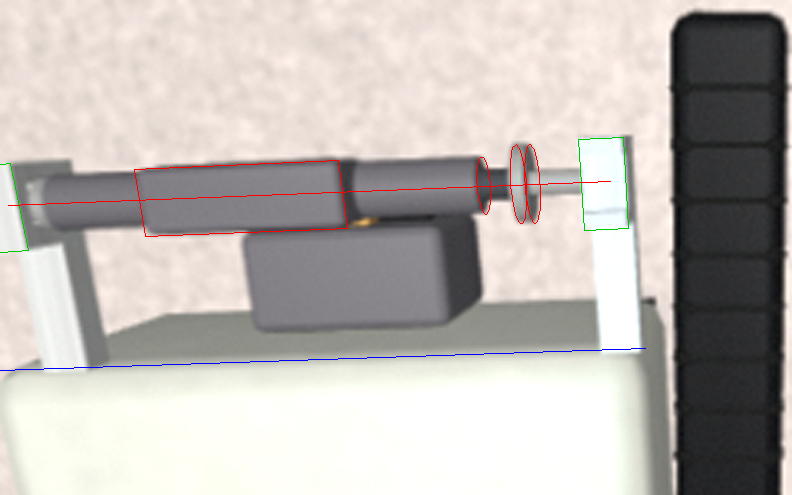

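```bash
python3 - <<'E'
from plant import robot
from h import *
d=load("w5"); s=robot.read_state(); M=R.from_rotvec(s["orientation"]).as_matrix()
for g in (0,.004):
  P=[s["tool_pos"]+M@np.array([.085+g,y,-.019-.008]) for y in (-.008,0,.008)]
  print(proj(d,P))
print(M.round(4), np.arctan2(M[1,0],M[0,0]), np.pi-.127)
C=np.array([.5493,.0058]);c,sn=np.cos(-.127),np.sin(-.127)
W=lambda x,y:C+[c*x-sn*y,sn*x+c*y]
print("pin mid (y84)",W(0,.084))
E
```

```text
[[251.1838541  104.04133383]
 [269.66650303 104.03806491]
 [288.15301119 104.06781878]]
[[250.98451632  94.28938959]
 [269.60211328  94.2840288 ]
 [288.22372746  94.31530708]]
[[-9.873e-01  1.587e-01 -1.000e-04]
 [ 1.587e-01  9.873e-01 -3.000e-04]
 [ 0.000e+00 -3.000e-04 -1.000e+00]] 2.982219598069013 3.0145926535897933
pin mid (y84) [0.55993935 0.08912349]
```

```bash
python3 - <<'E'
from plant import robot
from h import *
d=load("w5"); s=robot.read_state(); print(s["t"],s["tool_pos"])
M=R.from_rotvec(s["orientation"]).as_matrix()
for t in (s["tool_pos"],np.array([0.62439191,0.12601601,0.25019307])):
  print(M.T@(d["position"]-t))
  P=[t+M@np.array([.085+.004,y,-.019-.008]) for y in (-.008,0,.008)]
  print(proj(d,P))
E
```

```text
5.85 [0.62473907 0.12183957 0.25045832]
[ 0.07551408  0.00432759 -0.16610837]
[[250.98451632  94.28938959]
 [269.60211328  94.2840288 ]
 [288.22372746  94.31530708]]
[ 0.07450852  0.00025909 -0.16637235]
[[260.45562933  91.87700051]
 [279.07518873  91.8902245 ]
 [297.68994103  91.94081955]]
```

Emit:
send_rows(
  targets=[
    [-1, [0, 0, 0], -0.032],
    [-1, [37.5, -10.2, 0], 0],
    [-1, [37.5, -10.2, 0], 0],
    [-1, [37.5, -10.2, 0], 0],
    [-1, [37.7, -10, 0], 0],
    [-1, [0, 0, 40], 0],
    [-1, [0, 0, 40], 0],
    [-1, [0, 0, 35], 0],
    [-1, [0, 0, 20], 0],
    [-1, [0, 0, 8], 0],
    [-1, [0, 0, 0], 0],
    [-1, [0, 0, 0], 0],
  ],
)

```text
t: 7.05
tool_pos: [0.4718, 0.1007, 0.1088]
orientation: [0.2, 3.133, 0.0]
force: [0.6, 0.1, -0.7]
opening: 0.0153
```

```bash
python3 - <<'E'
from plant import robot, optics
from h import *
s=robot.read_state(); print(s["t"],s["tool_pos"],s["orientation"],s["force"])
d=snap(optics,"wrist","w6")
cv2.imwrite("pics/w6c.png",np.clip(cv2.resize(d["color"][230:420,130:430,::-1],None,fx=2.6,fy=2.6,interpolation=cv2.INTER_CUBIC)*1.4,0,255).astype('uint8'))
d=snap(optics,"side","sd6")
cv2.imwrite("pics/sd6c.png",np.clip(cv2.resize(d["color"][140:290,120:320,::-1],None,fx=4,fy=4,interpolation=cv2.INTER_CUBIC)*1.4,0,255).astype('uint8'))
s=robot.read_state(); print(s["t"],s["tool_pos"])
E
```

```text
7.05 [0.47179768 0.10074342 0.10882896] [1.99746806e-01 3.13338094e+00 4.20857767e-04] [ 0.55372229  0.13989982 -0.73689553]
7.15 [0.47221515 0.10094813 0.10924342]
```

View pics/w6c.png

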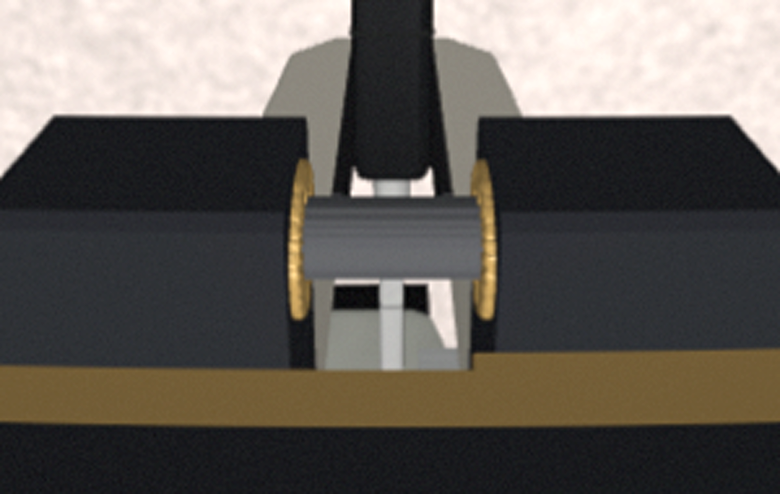

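View pics/sd6c.png

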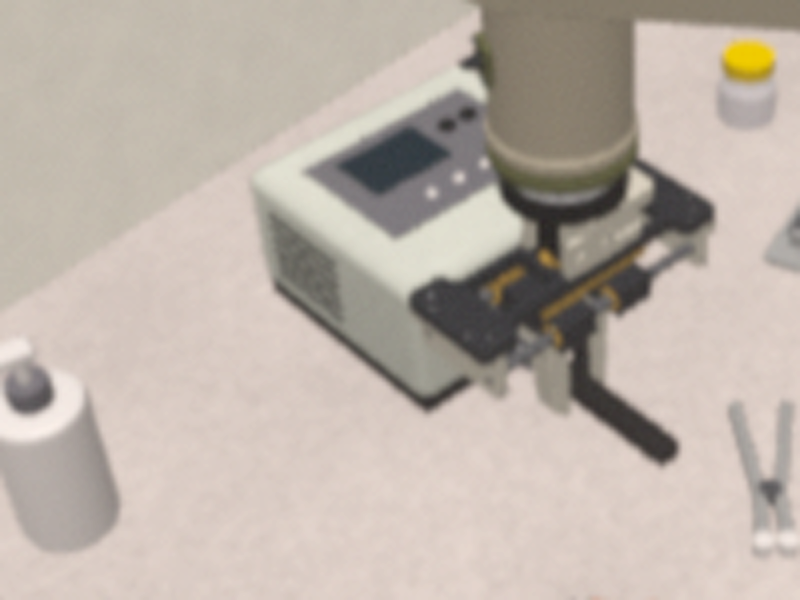

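Emit:
send_rows(
  targets=[
    [-1, [0, -0.5, 1.6], 0],
    [-1, [0, 0, 0], 0],
    [-1, [-12, 0, 0], 0],
    [-1, [-12, 0, 0], 0],
    [-1, [-9, 0, 0], 0],
    [-1, [-4, 0, 0], 0],
    [-1, [-1.5, 0, 0], 0],
    [-1, [0, 0, 0], 0],
    [-1, [0, 0, 0], 0],
  ],
)

```text
t: 8.05
tool_pos: [0.5086, 0.0956, 0.1057]
orientation: [-0.199, -3.135, 0.0]
force: [-0.3, 0.2, -0.4]
opening: 0.0155
```

```bash
cat > st.py <<'E'
from plant import robot
from h import *
s=robot.read_state(); M=R.from_rotvec(s["orientation"]).as_matrix()
p=s["tool_pos"]
C=np.array([.5493,.0058]);c,sn=np.cos(-.127),np.sin(-.127)
q=p[:2]-C
print(round(s["t"],2),"tcp",p.round(4),"sealer-frame mm",np.round([1e3*(c*q[0]+sn*q[1]),1e3*(-sn*q[0]+c*q[1]),1e3*(p[2]+.0174-.125)],1),"yaw err",round(np.arctan2(M[1,0],M[0,0])-np.pi+.127,4),"Ftool",(M.T@s["force"]).round(2),"Tq",(M.T@s["wrist_torque"]).round(3),"op",s["opening"].round(4))
E
python3 st.py; python3 st.py;  python3 - <<'E'
from plant import robot, optics
from h import *
d=snap(optics,"scene","s7")
cv2.imwrite("pics/s7c.png",np.clip(cv2.resize(d["color"][170:290,210:350,::-1],None,fx=5,fy=5,interpolation=cv2.INTER_CUBIC)*1.6,0,255).astype('uint8'))
E
```

```text
Traceback (most recent call last):
  File "st.py", line 7, in <module>
    print(round(s["t"],2),"tcp",p.round(4),"sealer-frame mm",np.round([1e3*(c*q[0]+sn*q[1]),1e3*(-sn*q[0]+c*q[1]),1e3*(p[2]+.0174-.125)],1),"yaw err",round(np.arctan2(M[1,0],M[0,0])-np.pi+.127,4),"Ftool",(M.T@s["force"]).round(2),"Tq",(M.T@s["wrist_torque"]).round(3),"op",s["opening"].round(4))
                                                                                                                                                                                                                                                                                 ^^^^^^^^^^^^^^^^^^
AttributeError: 'float' object has no attribute 'round'
Traceback (most recent call last):
  File "st.py", line 7, in <module>
    print(round(s["t"],2),"tcp",p.round(4),"sealer-frame mm",np.round([1e3*(c*q[0]+sn*q[1]),1e3*(-sn*q[0]+c*q[1]),1e3*(p[2]+.0174-.125)],1),"yaw err",round(np.arctan2(M[1,0],M[0,0])-np.pi+.127,4),"Ftool",(M.T@s["force"]).round(2),"Tq",(M.T@s["wrist_torque"]).round(3),"op",s["opening"].round(4))
                                                                                                                                                                                                                                                                                 ^^^^^^^^^^^^^^^^^^
AttributeError: 'float' object has no attribute 'round'
```

View pics/s7c.png

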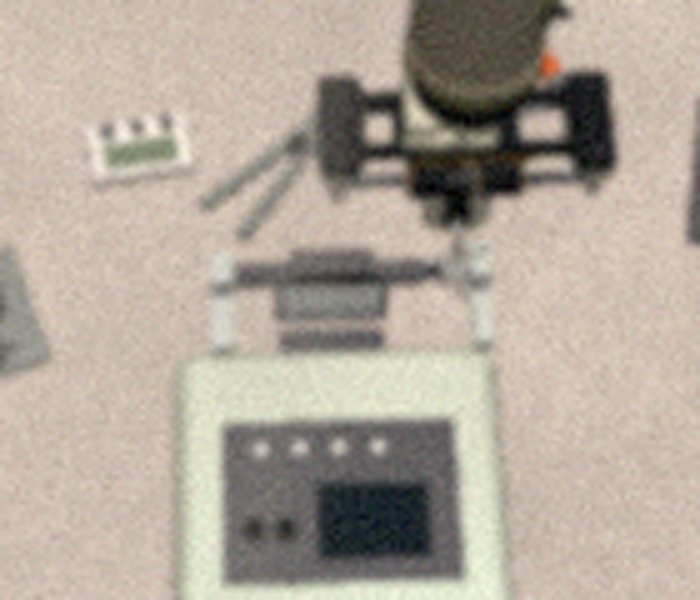

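```bash
sed -i 's/s\["opening"\].round(4)/round(s["opening"],4)/' st.py; python3 st.py
```

```text
8.1 tcp [0.5086 0.0956 0.1057] sealer-frame mm [-51.7  83.9  -1.9] yaw err 0.0003 Ftool [ 0.3  -0.4   1.59] Tq [-0.002 -0.037  0.046] op 0.0158
```

Emit:
send_rows(
  targets=[
    [-1, [0, 0, -1], 0],
    [-1, [0, 0, 0], 0],
    [-1, [0, 0, 0], 0],
  ],
)

```text
t: 8.4
tool_pos: [0.509, 0.0956, 0.1069]
orientation: [0.199, 3.135, -0.0]
force: [-0.6, 0.5, 0.0]
opening: 0.0153
```

```bash
python3 st.py
```

```text
8.4 tcp [0.509  0.0956 0.1069] sealer-frame mm [-51.4  83.9  -0.7] yaw err 0.0003 Ftool [ 0.63  0.44 -0.01] Tq [0.003 0.036 0.012] op 0.0153
```

Emit:
send_rows(
  targets=[
    [-1, [0, -2, 0], 0],
    [-1, [0, -2, 0], 0],
    [-1, [0, -1.5, 0], 0],
    [-1, [0, -1, 0], 0],
    [-1, [0, 0, 0], 0],
    [-1, [0, 0, 0], 0],
  ],
)

```text
t: 9.0
tool_pos: [0.5082, 0.089, 0.1068]
orientation: [-0.199, -3.135, 0.0]
force: [1.2, 1.0, -1.3]
opening: 0.0159
```

```bash
python3 st.py
```

```text
9.0 tcp [0.5082 0.089  0.1068] sealer-frame mm [-51.4  77.4  -0.8] yaw err 0.0001 Ftool [-1.09  1.16  1.28] Tq [-0.05  -0.024  0.035] op 0.0159
```

Emit:
send_rows(
  targets=[
    [-1, [0, -1, 0], 0],
    [-1, [0, -1, 0], 0],
    [-1, [0, 0, 0], 0],
    [-1, [0, 0, 0], 0],
  ],
)

```text
t: 9.4
tool_pos: [0.5079, 0.0875, 0.1068]
orientation: [0.199, 3.135, 0.001]
force: [0.4, 5.1, 0.0]
opening: 0.0154
```

```bash
python3 st.py
```

```text
9.4 tcp [0.5079 0.0875 0.1068] sealer-frame mm [-51.4  75.8  -0.8] yaw err 0.0005 Ftool [ 0.2   5.12 -0.03] Tq [-0.804  0.06  -0.269] op 0.0154
```

Emit:
send_rows(
  targets=[
    [-1, [0, -1, 0], 0],
    [-1, [0, -1, 0], 0],
    [-1, [0, -1, 0], 0],
    [-1, [0, -1, 0], 0],
    [-1, [0, 0, 0], 0],
    [-1, [0, 0, 0], 0],
  ],
)

```text
t: 10.0
tool_pos: [0.5075, 0.0841, 0.1069]
orientation: [0.198, 3.135, 0.002]
force: [0.8, 7.4, -2.0]
opening: 0.0156
```

```bash
python3 st.py
```

```text
10.0 tcp [0.5075 0.0841 0.1069] sealer-frame mm [-51.4  72.4  -0.7] yaw err 0.0008 Ftool [0.12 7.47 2.03] Tq [-1.29   0.06  -0.388] op 0.0156
```

Emit:
send_rows(
  targets=[
    [-1, [0, -1, 0], 0],
    [-1, [0, -1, 0], 0],
    [-1, [0, -0.7, 0], 0],
    [-1, [0, 0, 0], 0],
    [-1, [0, 0, 0], 0],
  ],
)

```text
t: 10.5
tool_pos: [0.5072, 0.0819, 0.1069]
orientation: [0.198, 3.135, 0.003]
force: [0.9, 10.0, -1.3]
opening: 0.0156
```

```bash
python3 st.py; python3 - <<'E'
from plant import robot, optics
from h import *
d=snap(optics,"scene","s8")
cv2.imwrite("pics/s8c.png",np.clip(cv2.resize(d["color"][205:255,245:325,::-1],None,fx=10,fy=10,interpolation=cv2.INTER_CUBIC)*1.6,0,255).astype('uint8'))
E
python3 st.py
```

```text
10.5 tcp [0.5072 0.0819 0.1069] sealer-frame mm [-51.4  70.1  -0.7] yaw err 0.0011 Ftool [ 0.36 10.07  1.34] Tq [-1.648  0.102 -0.442] op 0.0156
10.55 tcp [0.5072 0.0819 0.1069] sealer-frame mm [-51.4  70.1  -0.7] yaw err 0.0011 Ftool [ 0.25 10.21  0.85] Tq [-1.592  0.046 -0.453] op 0.0155
```

View pics/s8c.png

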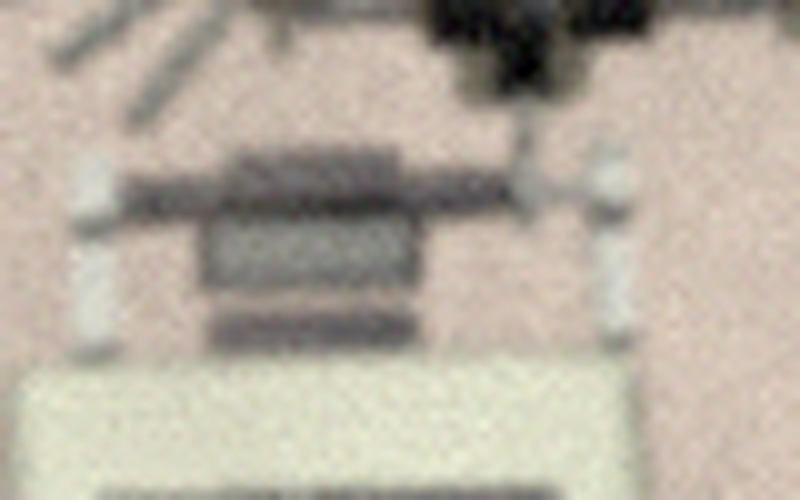

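Emit:
send_rows(
  targets=[
    [-1, [0, -0.9, 0], 0],
    [-1, [0, 0, 0], 0],
    [-1, [0, 0, 0], 0],
    [-1, [0, 0, -1.5], 0],
    [-1, [0, 0, -1.5], 0],
    [-1, [0, 0, -1], 0],
    [-1, [0, 0, 0], 0],
  ],
)

```text
t: 11.25
tool_pos: [0.507, 0.0812, 0.1109]
orientation: [0.197, 3.135, 0.004]
force: [1.2, 10.6, -3.5]
opening: 0.0156
```

```bash
python3 st.py
```

```text
11.25 tcp [0.507  0.0812 0.1109] sealer-frame mm [-51.5  69.4   3.3] yaw err 0.0013 Ftool [ 0.18 10.63  3.53] Tq [-1.879  0.101 -0.53 ] op 0.0156
```

Emit:
send_rows(
  targets=[
    [-1, [0, 0, -1], 0],
    [-1, [0, 0, -1], 0],
    [-1, [0, 0, 0], 0],
  ],
)

```text
t: 11.55
tool_pos: [0.5069, 0.0812, 0.1128]
orientation: [-0.197, -3.135, -0.004]
force: [1.3, 11.3, -1.7]
opening: 0.0153
```

```bash
python3 st.py;  python3 - <<'E'
from plant import robot, optics
from h import *
d=snap(optics,"scene","s9")
cv2.imwrite("pics/s9c.png",np.clip(cv2.resize(d["color"][205:255,245:325,::-1],None,fx=10,fy=10,interpolation=cv2.INTER_CUBIC)*1.6,0,255).astype('uint8'))
E
python3 st.py
```

```text
11.55 tcp [0.5069 0.0812 0.1128] sealer-frame mm [-51.6  69.4   5.2] yaw err 0.0013 Ftool [ 0.1  11.37  1.68] Tq [-1.909  0.083 -0.523] op 0.0153
11.6 tcp [0.5069 0.0812 0.1127] sealer-frame mm [-51.6  69.4   5.1] yaw err 0.0013 Ftool [0.35 9.99 2.76] Tq [-1.854  0.084 -0.501] op 0.0153
```

View pics/s9c.png

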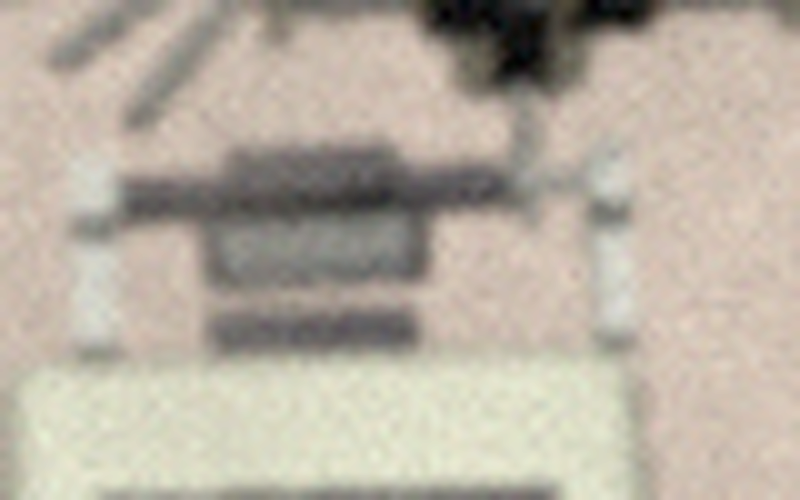

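Emit:
send_rows(
  targets=[
    [-1, [0, 0, -1], 0],
    [-1, [0, 0, -1.5], 0],
    [-1, [0, 0, 0], 0],
  ],
)

```text
t: 11.9
tool_pos: [0.507, 0.0812, 0.1154]
orientation: [0.197, 3.135, 0.004]
force: [1.9, 10.5, -3.5]
opening: 0.0155
```

```bash
python3 st.py;python3 st.py;
```

```text
11.9 tcp [0.507  0.0812 0.1154] sealer-frame mm [-51.5  69.5   7.8] yaw err 0.0013 Ftool [-0.55 10.64  3.48] Tq [-1.909  0.127 -0.499] op 0.0155
11.9 tcp [0.507  0.0812 0.1154] sealer-frame mm [-51.5  69.5   7.8] yaw err 0.0013 Ftool [-0.55 10.64  3.48] Tq [-1.909  0.127 -0.499] op 0.0155
```

Emit:
send_rows(
  targets=[
    [-1, [0, 0, -1.5], 0],
    [-1, [0, 0, -1.5], 0],
    [-1, [0, 0, -1.5], 0],
    [-1, [0, 0, -1.5], 0],
    [-1, [0, 0, -1], 0],
    [-1, [0, 0, 0], 0],
    [-1, [0, 0, 0], 0],
  ],
)

```text
t: 12.6
tool_pos: [0.5068, 0.0812, 0.1221]
orientation: [-0.197, -3.135, -0.004]
force: [0.9, 9.8, -2.6]
opening: 0.0155
```

```bash
python3 st.py;  python3 - <<'E'
from plant import robot, optics
from h import *
d=snap(optics,"scene","s10")
cv2.imwrite("pics/s10c.png",np.clip(cv2.resize(d["color"][205:255,245:325,::-1],None,fx=10,fy=10,interpolation=cv2.INTER_CUBIC)*1.6,0,255).astype('uint8'))
d=snap(optics,"side","sd10")
cv2.imwrite("pics/sd10c.png",np.clip(cv2.resize(d["color"][160:280,200:320,::-1],None,fx=5,fy=5,interpolation=cv2.INTER_CUBIC)*1.4,0,255).astype('uint8'))
E
python3 st.py
```

```text
12.6 tcp [0.5068 0.0812 0.1221] sealer-frame mm [-51.7  69.5  14.5] yaw err 0.0013 Ftool [0.35 9.81 2.66] Tq [-1.865  0.142 -0.58 ] op 0.0155
12.7 tcp [0.5068 0.0812 0.1221] sealer-frame mm [-51.7  69.4  14.5] yaw err 0.0013 Ftool [-0.03 10.41  2.57] Tq [-1.931  0.14  -0.486] op 0.0155
```

View pics/s10c.png

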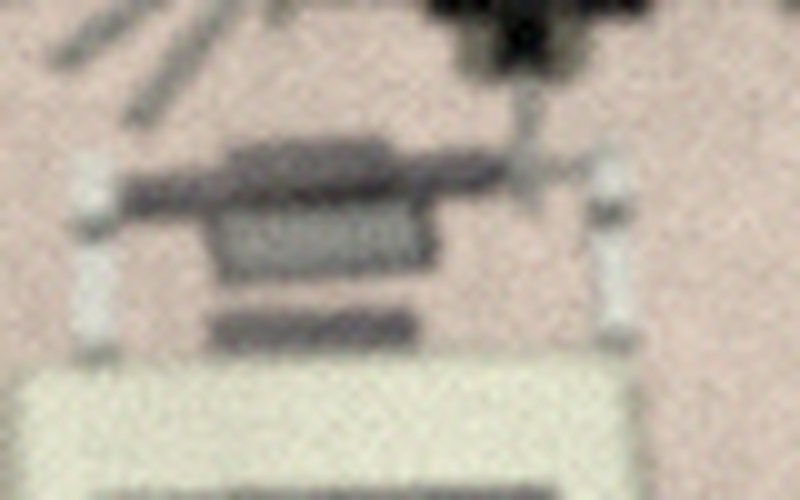

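View pics/sd10c.png

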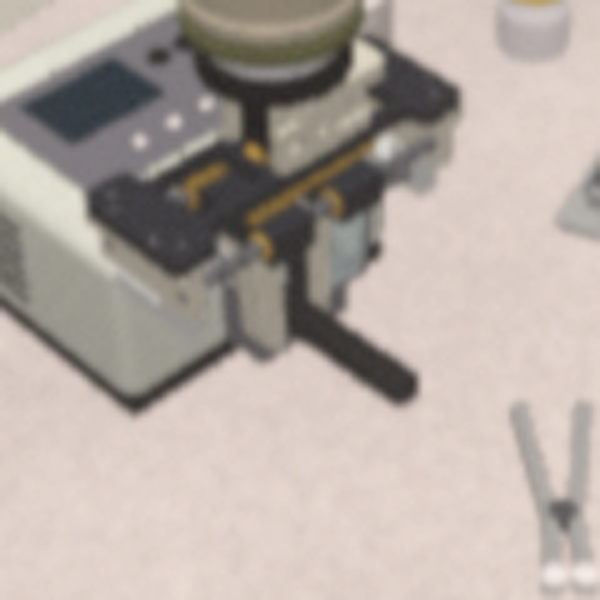

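```bash
python3 - <<'E'
from h import *
d=load("s10")
C=np.array([.5493,.0058]);c,sn=np.cos(-.127),np.sin(-.127)
def W(y,z): return [C[0]-sn*y,C[1]+c*y,z]
for th in (0,.08,.1,.12):
    P=[W(-.066+ (r)*np.cos(th),.125+r*np.sin(th)) for r in (.004,.066,.128,.14,.156)]
    print(th,((proj(d,P)-[245,205])*10).round(0).tolist())
E
```

```text
0 [[129.0, 195.0], [316.0, 191.0], [504.0, 187.0], [540.0, 186.0], [588.0, 185.0]]
0.08 [[129.0, 195.0], [316.0, 183.0], [504.0, 172.0], [540.0, 169.0], [589.0, 166.0]]
0.1 [[129.0, 194.0], [316.0, 181.0], [504.0, 168.0], [540.0, 165.0], [589.0, 162.0]]
0.12 [[129.0, 194.0], [315.0, 179.0], [503.0, 164.0], [540.0, 161.0], [588.0, 157.0]]
```

Emit:
send_rows(
  targets=[
    [-1, [0, 0, -1.3], 0],
    [-1, [0, 0, -1.2], 0],
    [-1, [0, 0, 0], 0],
    [-1, [0, 0, 0], 0],
    [-1, [0, 1, 0], 0],
    [-1, [0, 1, 0], 0],
    [-1, [0, 1, 0], 0],
    [-1, [0, 0, 0], 0],
  ],
)

```text
t: 13.5
tool_pos: [0.5071, 0.0838, 0.1245]
orientation: [-0.198, -3.135, -0.003]
force: [1.0, 9.2, -3.5]
opening: 0.0156
```

```bash
python3 st.py
```

```text
13.5 tcp [0.5071 0.0838 0.1245] sealer-frame mm [-51.8  72.   16.9] yaw err 0.0012 Ftool [0.14 9.27 3.48] Tq [-1.497  0.156 -0.358] op 0.0156
```

Emit:
send_rows(
  targets=[
    [-1, [0, 1, 0], 0],
    [-1, [0, 1, 0], 0],
    [-1, [0, 1, 0], 0],
    [-1, [0, 0, 0], 0],
    [-1, [0, 0, 0], 0],
  ],
)

```text
t: 14.0
tool_pos: [0.5075, 0.0863, 0.1245]
orientation: [-0.198, -3.135, -0.002]
force: [2.0, 6.4, -2.1]
opening: 0.0155
```

```bash
python3 st.py;  python3 - <<'E'
from plant import robot, optics
from h import *
d=snap(optics,"scene","s11")
cv2.imwrite("pics/s11c.png",np.clip(cv2.resize(d["color"][205:255,245:325,::-1],None,fx=10,fy=10,interpolation=cv2.INTER_CUBIC)*1.6,0,255).astype('uint8'))
E
python3 st.py
```

```text
14.0 tcp [0.5075 0.0863 0.1245] sealer-frame mm [-51.7  74.5  16.9] yaw err 0.0008 Ftool [-1.22  6.59  2.11] Tq [-1.135  0.099 -0.318] op 0.0155
14.05 tcp [0.5075 0.0863 0.1245] sealer-frame mm [-51.7  74.5  16.9] yaw err 0.0008 Ftool [-0.3   7.08  2.6 ] Tq [-1.133  0.022 -0.306] op 0.0154
```

View pics/s11c.png

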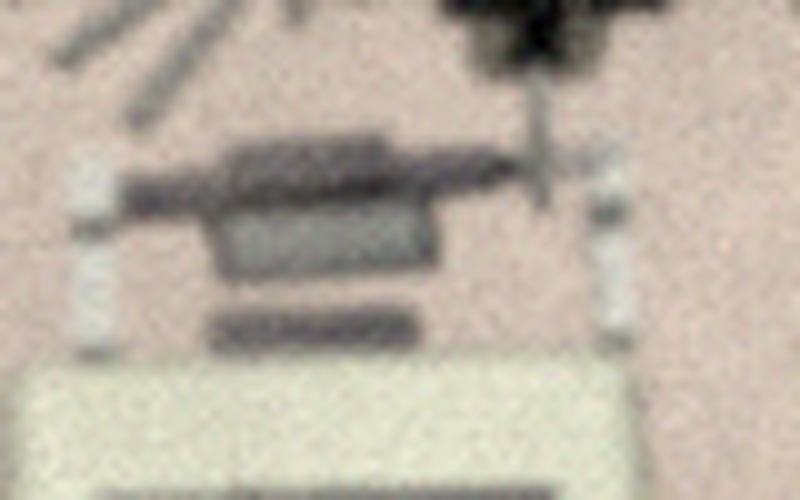

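Emit:
send_rows(
  targets=[
    [-1, [0, 1, 0], 0],
    [-1, [0, 1, 0], 0],
    [-1, [0, 1, 0], 0],
    [-1, [0, 0, 0], 0],
    [-1, [0, 0, 0], 0],
  ],
)

```text
t: 14.55
tool_pos: [0.508, 0.0886, 0.1247]
orientation: [-0.199, -3.135, -0.0]
force: [0.4, 4.0, -1.7]
opening: 0.0154
```

```bash
python3 st.py
```

```text
14.55 tcp [0.508  0.0886 0.1247] sealer-frame mm [-51.4  76.9  17.1] yaw err 0.0003 Ftool [0.1  4.01 1.73] Tq [-0.807  0.072 -0.202] op 0.0154
```

Emit:
send_rows(
  targets=[
    [-1, [0, 1, 0], 0],
    [-1, [0, 1, 0], 0],
    [-1, [0, 1, 0], 0],
    [-1, [0, 0, 0], 0],
    [-1, [0, 0, 0], 0],
  ],
)

```text
t: 15.05
tool_pos: [0.5085, 0.0912, 0.1248]
orientation: [-0.199, -3.135, 0.001]
force: [0.3, -1.6, -1.3]
opening: 0.0156
```

```bash
python3 st.py
```

```text
15.05 tcp [0.5085 0.0912 0.1248] sealer-frame mm [-51.3  79.5  17.2] yaw err -0.0 Ftool [-0.5  -1.52  1.33] Tq [ 0.101  0.024 -0.011] op 0.0156
```

Emit:
send_rows(
  targets=[
    [-1, [0, 1, 0], 0],
    [-1, [0, 1, 0], 0],
    [-1, [0, 0, 1.5], 0],
    [-1, [0, 0, 1.5], 0],
    [-1, [0, 0, 1.5], 0],
    [-1, [0, 0, 0.5], 0],
    [-1, [0, 0, 0], 0],
    [-1, [0, 0, 0], 0],
  ],
)

```text
t: 15.85
tool_pos: [0.5088, 0.0935, 0.1198]
orientation: [0.199, 3.135, 0.0]
force: [-0.1, 0.8, -1.2]
opening: 0.0153
```

```bash
python3 st.py;  python3 - <<'E'
from plant import robot, optics
from h import *
d=snap(optics,"scene","s12")
cv2.imwrite("pics/s12c.png",np.clip(cv2.resize(d["color"][205:255,245:325,::-1],None,fx=10,fy=10,interpolation=cv2.INTER_CUBIC)*1.6,0,255).astype('uint8'))
E
python3 st.py
```

```text
15.85 tcp [0.5088 0.0935 0.1198] sealer-frame mm [-51.3  81.9  12.2] yaw err 0.0003 Ftool [0.16 0.75 1.16] Tq [-0.133  0.017 -0.016] op 0.0153
15.9 tcp [0.5087 0.0935 0.1198] sealer-frame mm [-51.3  81.9  12.2] yaw err 0.0002 Ftool [0.25 1.78 1.15] Tq [-0.173  0.022 -0.004] op 0.0158
```

View pics/s12c.png

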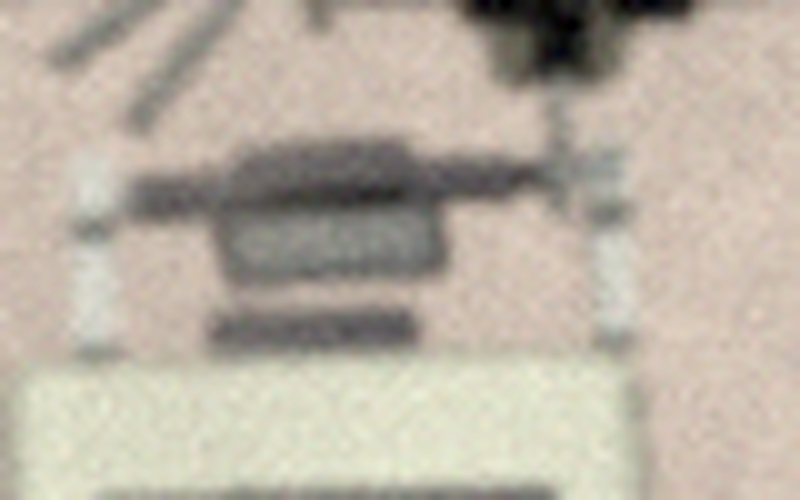

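Emit:
send_rows(
  targets=[
    [-1, [0, -1, 0], 0],
    [-1, [0, -1, 0], 0],
    [-1, [0, -1, 0], 0],
    [-1, [0, -1, 0], 0],
    [-1, [0, 0, 0], 0],
    [-1, [0, 0, 0], 0],
  ],
)

```text
t: 16.5
tool_pos: [0.5082, 0.0895, 0.1198]
orientation: [-0.199, -3.135, -0.0]
force: [1.0, 0.3, -2.4]
opening: 0.0155
```

```bash
python3 st.py;  python3 - <<'E'
from plant import robot, optics
from h import *
d=snap(optics,"scene","s13")
cv2.imwrite("pics/s13c.png",np.clip(cv2.resize(d["color"][205:255,245:325,::-1],None,fx=10,fy=10,interpolation=cv2.INTER_CUBIC)*1.6,0,255).astype('uint8'))
E
python3 st.py
```

```text
16.5 tcp [0.5082 0.0895 0.1198] sealer-frame mm [-51.4  77.8  12.2] yaw err 0.0001 Ftool [-0.94  0.45  2.36] Tq [-0.229  0.055 -0.026] op 0.0155
16.55 tcp [0.5082 0.0895 0.1198] sealer-frame mm [-51.4  77.8  12.2] yaw err 0.0002 Ftool [-0.38 -0.12  1.14] Tq [-0.249  0.058 -0.031] op 0.0154
```

View pics/s13c.png

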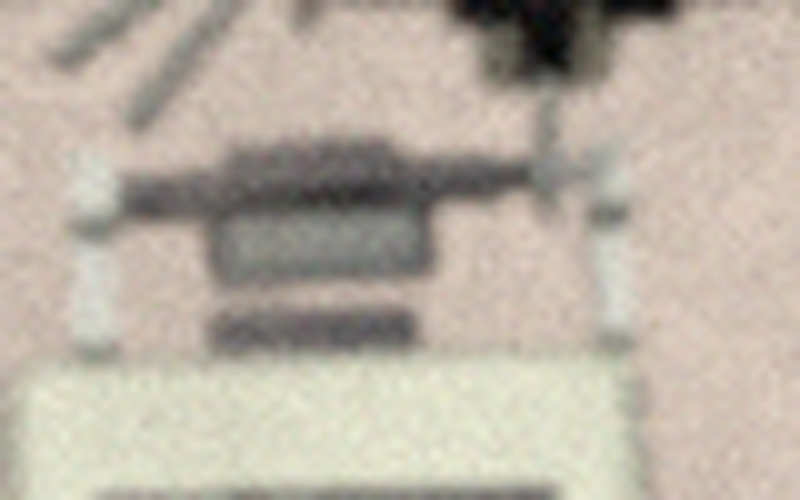

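Emit:
send_rows(
  targets=[
    [-1, [0, 0, 0.8], 0],
    [-1, [0, 1, 0], 0],
    [-1, [0, 0, 0], 0],
    [-1, [2, 0, 0], 0],
    [-1, [3, 0, 0], 0],
    [-1, [3, 0, 0], 0],
    [-1, [0, 0, 0], 0],
  ],
)

```text
t: 17.25
tool_pos: [0.5, 0.0915, 0.119]
orientation: [-0.199, -3.135, 0.0]
force: [0.7, 0.2, -0.8]
opening: 0.0157
```

```bash
python3 st.py;  python3 - <<'E'
from plant import robot, optics
from h import *
d=snap(optics,"scene","s14")
cv2.imwrite("pics/s14c.png",np.clip(cv2.resize(d["color"][205:255,245:325,::-1],None,fx=10,fy=10,interpolation=cv2.INTER_CUBIC)*1.6,0,255).astype('uint8'))
E
python3 st.py
```

```text
17.25 tcp [0.5    0.0915 0.119 ] sealer-frame mm [-59.8  78.8  11.4] yaw err 0.0003 Ftool [-0.66  0.25  0.77] Tq [ 0.02  -0.029  0.027] op 0.0157
17.3 tcp [0.5002 0.0915 0.119 ] sealer-frame mm [-59.5  78.8  11.4] yaw err 0.0003 Ftool [-0.48  0.19  0.4 ] Tq [-0.02  -0.006  0.048] op 0.0153
```

View pics/s14c.png

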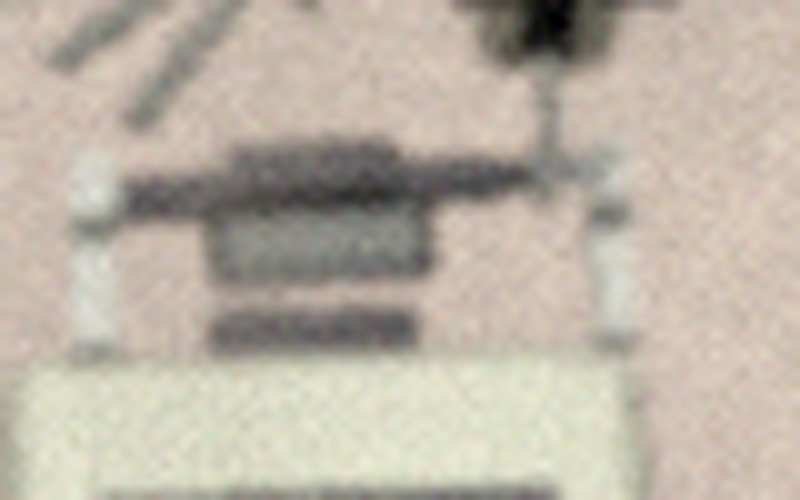

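Emit:
send_rows(
  targets=[
    [-1, [10, 0, 0], 0],
    [-1, [22, 0, 0], 0],
    [-1, [0, 0, -20], 0],
    [-1, [0, 0, -40], 0],
    [-1, [0, 0, -28], 0],
    [-1, [5.8, 38, 0], 0],
    [-1, [5.8, 38, 0], 0],
    [-1, [5.8, 38, 0], 0],
    [-1, [5.8, 38, 0], 0],
    [-1, [5.8, 38, 0], 0],
    [-1, [5.8, 37, 0], 0.105],
    [-1, [0, 0, 0], 0.104],
  ],
)

```text
t: 18.5
tool_pos: [0.4613, 0.3289, 0.2067]
orientation: [-0.525, -3.096, -0.002]
force: [-0.2, -0.5, -1.1]
opening: 0.0152
```

Emit:
send_rows(
  targets=[
    [-1, [0, 0, 0], 0],
    [-1, [0, 0, 0], 0],
    [-1, [0, 0, 0], 0],
  ],
)

```text
t: 18.8
tool_pos: [0.4628, 0.3244, 0.2071]
orientation: [0.523, 3.098, -0.0]
force: [0.8, 0.3, -0.5]
opening: 0.0154
```

```bash
cat > st2.py <<'E'
from plant import robot
from h import *
s=robot.read_state(); M=R.from_rotvec(s["orientation"]).as_matrix(); r=pickle.load(open("restpose.pkl","rb"))
Mr=R.from_rotvec(r["orientation"]).as_matrix()
print(round(s["t"],2),s["tool_pos"].round(4),"to rest pose, tool mm",(M.T@(r["tool_pos"]-s["tool_pos"])*1e3).round(1),"rel rot",R.from_matrix(M.T@Mr).as_rotvec().round(4),"Ft",(M.T@s["force"]).round(1),(M.T@s["wrist_torque"]).round(2),round(s["opening"],4))
E
python3 st2.py; python3 - <<'E'
from plant import robot, optics
from h import *
d=snap(optics,"wrist","w15")
d=snap(optics,"scene","s15")
cv2.imwrite("pics/s15c.png",np.clip(cv2.resize(d["color"][205:255,245:325,::-1],None,fx=10,fy=10,interpolation=cv2.INTER_CUBIC)*1.6,0,255).astype('uint8'))
E
python3 st2.py
```

```text
18.8 [0.4628 0.3244 0.2071] to rest pose, tool mm [  0.8   0.7 179.4] rel rot [0.0023 0.0005 0.0047] Ft [-0.6  0.6  0.5] [-0.02 -0.04 -0.01] 0.0154
18.9 [0.463  0.3244 0.2072] to rest pose, tool mm [  1.    0.6 179.5] rel rot [0.0026 0.0006 0.0036] Ft [-0.5 -0.1  1. ] [ 0.03 -0.02  0.01] 0.0157
```

View pics/s15c.png

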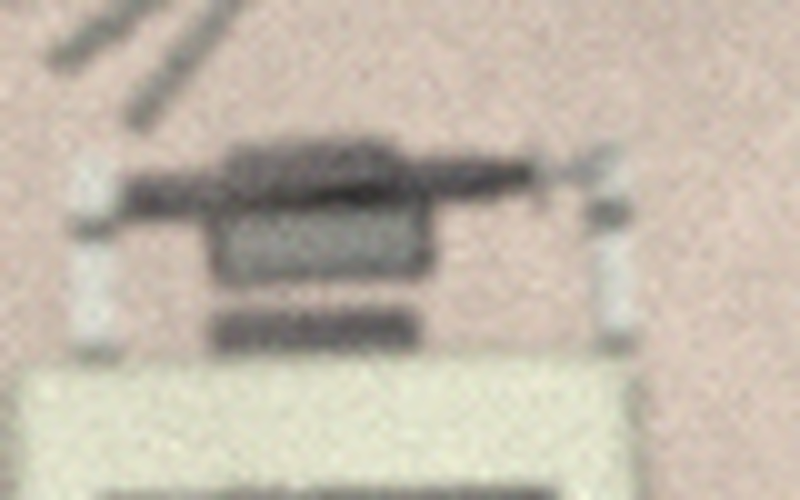

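View pics/w15.png

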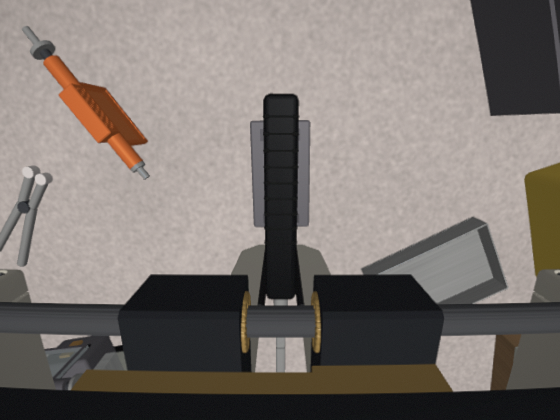

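Emit:
send_rows(
  targets=[
    [-1, [0.9, 0.5, 0], 0.004],
    [-1, [0, 0, 45], 0],
    [-1, [0, 0, 45], 0],
    [-1, [0, 0, 35], 0],
    [-1, [0, 0, 22], 0],
    [-1, [0, 0, 10], 0],
    [-1, [0, 0, 6], 0],
    [-1, [0, 0, 0], 0],
    [-1, [0, 0, 6], 0],
    [-1, [0, 0, 5], 0],
    [-1, [0, 0, 0], 0],
    [-1, [0, 0, 0], 0],
  ],
)

```text
t: 20.1
tool_pos: [0.4623, 0.3259, 0.0332]
orientation: [0.531, 3.096, 0.0]
force: [-0.1, -0.9, -2.3]
opening: 0.0155
```

```bash
python3 st2.py
```

```text
20.1 [0.4623 0.3259 0.0332] to rest pose, tool mm [-0.3 -0.6  5.5] rel rot [ 0.0026  0.0005 -0.0007] Ft [-0.2 -0.9  2.3] [ 0.02 -0.06 -0.06] 0.0155
```

Emit:
send_rows(
  targets=[
    [-1, [-0.3, -0.5, 2], 0],
    [-1, [0, 0, 2], 0],
    [-1, [0, 0, 1], 0],
    [-1, [0, 0, 0], 0],
    [-1, [0, 0, 0], 0],
  ],
)

```text
t: 20.6
tool_pos: [0.4622, 0.3252, 0.0279]
orientation: [-0.531, -3.096, 0.0]
force: [-0.1, -0.8, -0.1]
opening: 0.0154
```

```bash
python3 st2.py
```

```text
20.6 [0.4622 0.3252 0.0279] to rest pose, tool mm [-0.1  0.   0.3] rel rot [ 0.0023  0.0003 -0.0007] Ft [-0.2 -0.8  0.1] [ 0.16 -0.03  0.03] 0.0154
```

Emit:
send_rows(
  targets=[
    [-0.5, [0, 0, 0], 0],
    [0.0, [0, 0, 0], 0],
    [0.2, [0, 0, 0], 0],
    [0.2, [0, 0, 0], 0],
    [0.2, [0, 0, -5], 0],
    [0.2, [0, 0, -25], 0],
    [0.2, [0, 0, -45], 0],
    [0.2, [0, 0, -50], 0],
    [0.2, [0, 0, -50], 0],
    [0.2, [-40, 0, -10], 0],
    [0.2, [0, 0, 0], 0],
    [0.2, [0, 0, 0], 0],
  ],
)

```text
t: 21.8
tool_pos: [0.5004, 0.3116, 0.2133]
orientation: [0.533, 3.096, 0.0]
force: [0.6, 0.1, -0.4]
opening: 0.0555
```

```bash
python3 - <<'E'
from plant import robot, optics
from h import *
d=snap(optics,"wrist","w16")
E
python3 st2.py
```

```text
21.85 [0.4994 0.3117 0.2123] to rest pose, tool mm [ 39.3   0.5 184.7] rel rot [ 0.0016 -0.0008 -0.0014] Ft [-0.1  1.4  0.5] [ 0.01 -0.04  0.  ] 0.0554
```

View pics/w16.png

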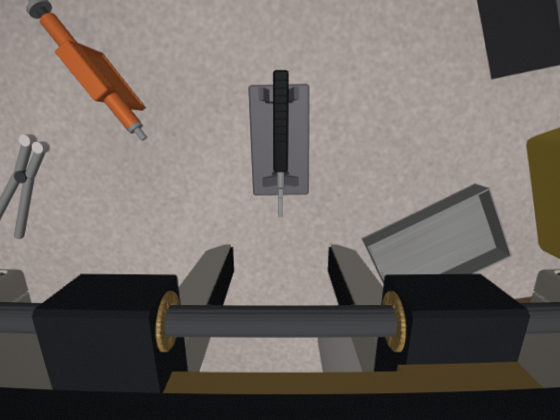

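```bash
python3 - <<'E'
from h import *
y=2.806; dw=np.array([.05,-.306])*100
for i in range(10):
    ex=np.array([np.cos(y),np.sin(y)]); ey=np.array([np.sin(y),-np.cos(y)])
    print([round(dw@ex,1),round(dw@ey,1),-2],end=","); y-=.136
E
```

```text
[np.float64(-14.8), np.float64(-27.2), -2],[np.float64(-18.4), np.float64(-25.0), -2],[np.float64(-21.6), np.float64(-22.3), -2],[np.float64(-24.4), np.float64(-19.1), -2],[np.float64(-26.8), np.float64(-15.7), -2],[np.float64(-28.6), np.float64(-11.9), -2],[np.float64(-30.0), np.float64(-7.9), -2],[np.float64(-30.8), np.float64(-3.7), -2],[np.float64(-31.0), np.float64(0.5), -2],[np.float64(-30.7), np.float64(4.7), -2],
```

Emit:
send_rows(
  targets=[
    [0.0, [-14.8, -27.2, -2], 0.136],
    [-0.05, [-18.4, -25, -2], 0.136],
    [-0.05, [-21.6, -22.3, -2], 0.136],
    [-0.05, [-24.4, -19.1, -2], 0.136],
    [-0.05, [-26.8, -15.7, -2], 0.136],
    [-0.05, [-28.6, -11.9, -2], 0.136],
    [-0.05, [-30, -7.9, -2], 0.136],
    [-0.05, [-30.8, -3.7, -2], 0.136],
    [-0.05, [-31, 0.5, -2], 0.136],
    [-0.05, [-30.7, 4.7, -2], 0.138],
    [-0.05, [0, 0, 0], 0],
    [-0.05, [0, 0, 0], 0],
  ],
)

```text
t: 23.05
tool_pos: [0.5479, 0.006, 0.2318]
orientation: [-2.36, -2.071, 0.002]
force: [0.0, 0.9, -0.1]
opening: 0.0441
```

Emit:
send_rows(
  targets=[
    [-0.05, [0, 0, 0], 0],
    [-0.05, [0, 0, 0], 0],
  ],
  newtons=20,
)

```text
t: 23.25
tool_pos: [0.5484, 0.007, 0.2326]
orientation: [-2.359, -2.074, 0.001]
force: [-0.6, 0.2, -0.0]
opening: 0.0441
```

```bash
cat > st3.py <<'E'
from plant import robot
from h import *
s=robot.read_state(); M=R.from_rotvec(s["orientation"]).as_matrix(); p=s["tool_pos"]
C=np.array([.5493,.0058]);c,sn=np.cos(-.127),np.sin(-.127); q=p[:2]-C
print(round(s["t"],2),p.round(4),"sealer mm",np.round([1e3*(c*q[0]+sn*q[1]),1e3*(-sn*q[0]+c*q[1])],1),"yaw",round(np.arctan2(M[1,0],M[0,0]),4),"F sealer",np.round([c*s["force"][0]+sn*s["force"][1],-sn*s["force"][0]+c*s["force"][1],s["force"][2]],1),"Tq",(M.T@s["wrist_torque"]).round(2),"op",round(s["opening"],4),"q6",s["q"][5].round(2))
E
python3 st3.py; python3 - <<'E'
from plant import robot, optics
from h import *
d=snap(optics,"wrist","w17")
d=snap(optics,"side","sd17")
cv2.imwrite("pics/sd17c.png",np.clip(cv2.resize(d["color"][150:270,200:320,::-1],None,fx=5,fy=5,interpolation=cv2.INTER_CUBIC)*1.4,0,255).astype('uint8'))
E
python3 st3.py
```

```text
23.25 [0.5484 0.007  0.2326] sealer mm [-1.   1.1] yaw 1.4425 F sealer [-0.6  0.1 -0. ] Tq [ 0.09 -0.06  0.03] op 0.0441 q6 0.05
23.35 [0.5487 0.0067 0.2328] sealer mm [-0.8  0.9] yaw 1.4419 F sealer [ 0.1 -0.4 -0.1] Tq [ 0.04 -0.06 -0.04] op 0.0443 q6 0.05
```

View pics/w17.png

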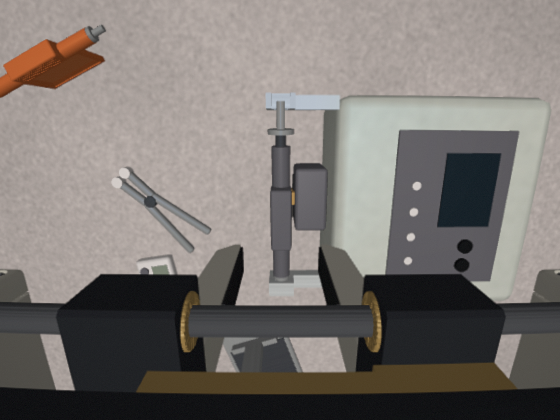

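View pics/sd17c.png

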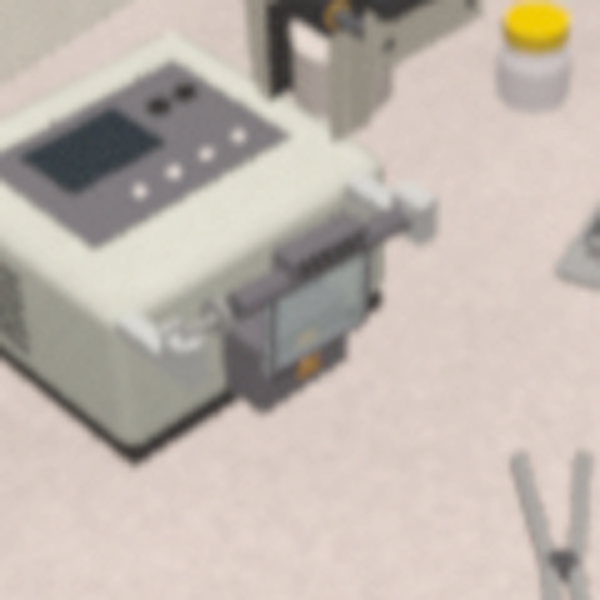

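Emit:
send_rows(
  targets=[
    [-0.05, [-1, 0.8, 35], 0],
    [-0.05, [0, 0, 35], 0],
    [-0.05, [0, 0, 25], 0],
    [-0.05, [0, 0, 10], 0],
    [-0.05, [0, 0, 4], 0],
    [-0.05, [0, 0, 0], 0],
    [-0.05, [0, 0, 0], 0],
  ],
)

```text
t: 24.05
tool_pos: [0.5507, 0.0046, 0.1258]
orientation: [2.36, 2.07, 0.003]
force: [-0.0, 0.2, -0.2]
opening: 0.0442
```

```bash
python3 st3.py; python3 - <<'E'
from plant import robot, optics
from h import *
d=snap(optics,"wrist","w18")
E
```

```text
24.05 [0.5507 0.0046 0.1258] sealer mm [ 1.6 -1. ] yaw 1.4401 F sealer [-0.1  0.2 -0.2] Tq [ 0.08 -0.12  0.01] op 0.0442 q6 0.05
```

View pics/w18.png

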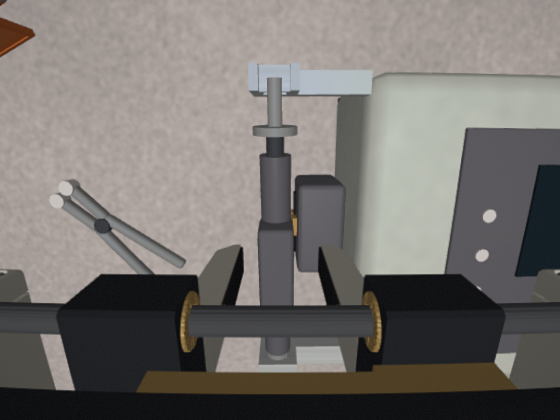

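Emit:
send_rows(
  targets=[
    [-0.05, [0, -2, 2], 0],
    [-0.05, [0, 0, 0], 0],
    [-0.05, [0, 0, 0], 0],
    [-0.4, [0, 0, 0], 0],
    [-0.55, [0, 0, 0], 0],
    [-1, [0, 0, 0], 0],
    [-1, [0, 0, 0], 0],
    [-1, [0, 0, 0], 0],
    [-1, [0, 0, 0], 0],
  ],
  newtons=20,
)

```text
t: 25.0
tool_pos: [0.5476, 0.0048, 0.122]
orientation: [2.362, 2.071, 0.0]
force: [-0.5, 0.1, -0.4]
opening: 0.0179
```

```bash
python3 st3.py; python3 - <<'E'
from plant import robot, optics
from h import *
d=snap(optics,"wrist","w19")
E
```

```text
25.0 [0.5476 0.0048 0.122 ] sealer mm [-1.5 -1.2] yaw 1.4398 F sealer [-0.5  0.  -0.4] Tq [ 0.06 -0.11 -0.02] op 0.0179 q6 0.05
```

View pics/w19.png

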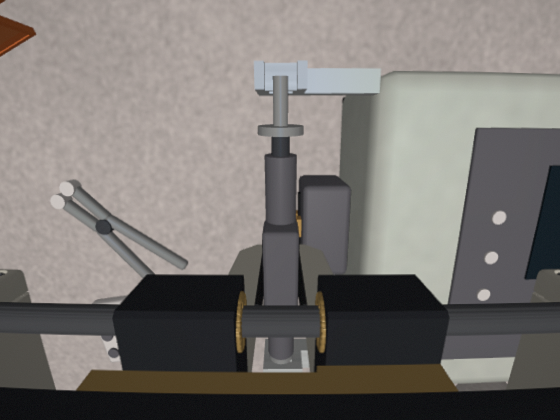

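Emit:
send_rows(
  targets=[
    [-1, [0, 0, 0], 0],
    [-1, [2, 0, 0], 0],
    [-1, [2, 0, 0], 0],
    [-1, [2, 0, 0], 0],
    [-1, [0, 0, 0], 0],
  ],
  newtons=30,
)

```text
t: 25.55
tool_pos: [0.5485, 0.0112, 0.1222]
orientation: [2.362, 2.072, 0.001]
force: [0.4, -0.8, 2.3]
opening: 0.0178
```

```bash
python3 st3.py
```

```text
25.55 [0.5485 0.0112 0.1222] sealer mm [-1.4  5.2] yaw 1.44 F sealer [ 0.5 -0.7  2.3] Tq [-0.01 -0.07 -0.03] op 0.0178 q6 0.06
```

Little force; continue.

Emit:
send_rows(
  targets=[
    [-1, [2, 0, 0], 0],
    [-1, [2, 0, 0], 0],
    [-1, [2, 0, 0], 0],
    [-1, [1.2, 0, 0], 0],
    [-1, [0, 0, 0], 0],
    [-1, [0, 0, 0], 0],
  ],
)

```text
t: 26.15
tool_pos: [0.5494, 0.0183, 0.1221]
orientation: [-2.362, -2.071, -0.001]
force: [1.0, -0.5, 2.3]
opening: 0.0179
```

```bash
python3 st3.py; python3 - <<'E'
from plant import robot, optics
from h import *
d=snap(optics,"wrist","w20")
d=snap(optics,"scene","s20")
cv2.imwrite("pics/s20c.png",np.clip(cv2.resize(d["color"][205:255,245:325,::-1],None,fx=10,fy=10,interpolation=cv2.INTER_CUBIC)*1.6,0,255).astype('uint8'))
E
```

```text
26.15 [0.5494 0.0183 0.1221] sealer mm [-1.5 12.4] yaw 1.44 F sealer [ 1.1 -0.4  2.3] Tq [0.02 0.14 0.05] op 0.0179 q6 0.07
```

View pics/w20.png

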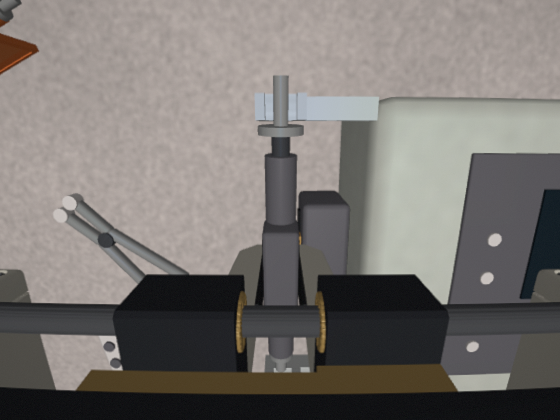

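View pics/s20c.png

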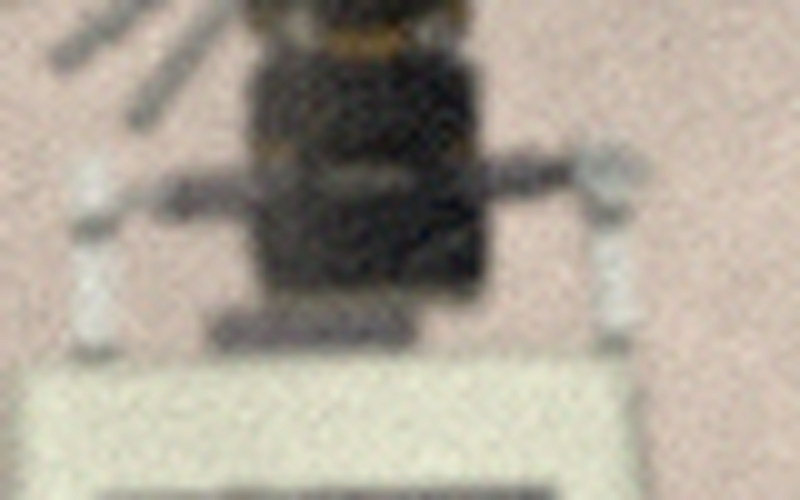

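Emit:
send_rows(
  targets=[
    [-1, [0.3, 0, -1], 0],
    [-1, [0, 0, -1.5], 0],
    [-1, [0, 0, -1.5], 0],
    [-1, [0, 0, 0], 0],
  ],
)

```text
t: 26.65
tool_pos: [0.5491, 0.0183, 0.1258]
orientation: [-2.362, -2.071, 0.001]
force: [0.1, -0.2, -1.4]
opening: 0.0176
```

```bash
python3 st3.py
```

```text
26.65 [0.5491 0.0183 0.1258] sealer mm [-1.8 12.4] yaw 1.4399 F sealer [ 0.1 -0.1 -1.4] Tq [ 0.02 -0.14  0.01] op 0.0176 q6 0.07
```

Emit:
send_rows(
  targets=[
    [-1, [0, 0, -1.5], 0],
    [-1, [0, 0, -2], 0],
    [-1, [0, 0, 0], 0],
  ],
)

```text
t: 26.95
tool_pos: [0.5495, 0.0182, 0.1299]
orientation: [2.362, 2.071, 0.001]
force: [1.3, 0.1, -1.3]
opening: 0.018
```

```bash
python3 st3.py
```

```text
26.95 [0.5495 0.0182 0.1299] sealer mm [-1.3 12.3] yaw 1.4398 F sealer [ 1.3  0.3 -1.3] Tq [-0.01 -0.12 -0.02] op 0.018 q6 0.07
```

Emit:
send_rows(
  targets=[
    [-1, [0, 0, -15], 0],
    [-1, [0, 0, -35], 0],
    [-1, [0, 0, -45], 0],
    [-1, [0, 0, -15], 0],
    [-1, [-36.5, 9.9, 0], 0],
    [-1, [-36.5, 9.9, 0], 0],
    [-1, [-36.5, 9.9, 0], 0],
    [-1, [-36.5, 9.9, 0], 0],
    [-1, [-36.5, 9.9, 0], 0],
    [-1, [-36.5, 9.9, 0], 0],
    [-1, [-36.5, 9.9, 0], 0],
    [-1, [-36.5, 9.9, 0], -0.11],
  ],
)

```text
t: 28.15
tool_pos: [0.5897, -0.2832, 0.2396]
orientation: [-2.244, -2.199, -0.0]
force: [1.0, -0.8, -1.6]
opening: 0.0179
```

Emit:
send_rows(
  targets=[
    [-1, [0, 0, 0], -0.11],
    [-1, [0, 0, 0], -0.11],
    [-1, [0, 0, 0], 0],
    [-1, [0, 0, 0], 0],
    [-1, [0, 0, 0], 0],
  ],
)

```text
t: 28.65
tool_pos: [0.5898, -0.2813, 0.2396]
orientation: [1.992, 2.429, -0.0]
force: [-0.2, 0.1, -0.8]
opening: 0.0177
```

```bash
python3 st3.py; python3 - <<'E'
from plant import robot, optics
from h import *
d=snap(optics,"wrist","w21")
d=snap(optics,"scene","s21")
cv2.imwrite("pics/s21c.png",np.clip(cv2.resize(d["color"][180:280,160:280,::-1],None,fx=6,fy=6,interpolation=cv2.INTER_CUBIC)*1.6,0,255).astype('uint8'))
E
python3 st3.py
```

```text
28.65 [ 0.5898 -0.2813  0.2396] sealer mm [  76.5 -279.7] yaw 1.7677 F sealer [-0.2  0.1 -0.8] Tq [ 0.05 -0.06 -0.  ] op 0.0177 q6 -0.72
28.75 [ 0.5898 -0.2813  0.2397] sealer mm [  76.5 -279.7] yaw 1.7687 F sealer [ 0.7 -0.4 -1.8] Tq [ 0.05 -0.07 -0.01] op 0.0174 q6 -0.72
```

View pics/w21.png

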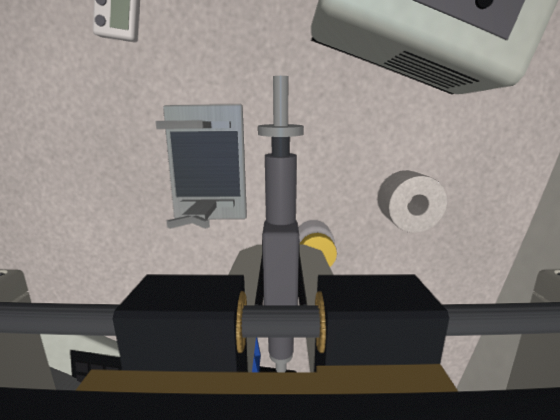

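View pics/s21c.png

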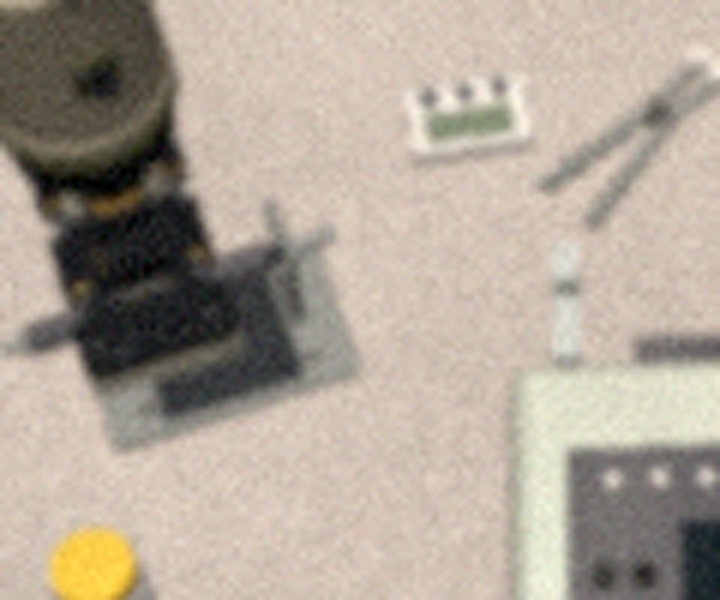

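```bash
python3 - <<'E'
from h import *
d=load("w21")
im=cv2.resize(d["color"][90:240,130:270,::-1],None,fx=4,fy=4,interpolation=cv2.INTER_CUBIC); im=np.clip(im*1.5,0,255).astype('uint8')
cv2.imwrite("pics/w21c.png",im)
E
```

```text
(no output)
```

View pics/w21c.png

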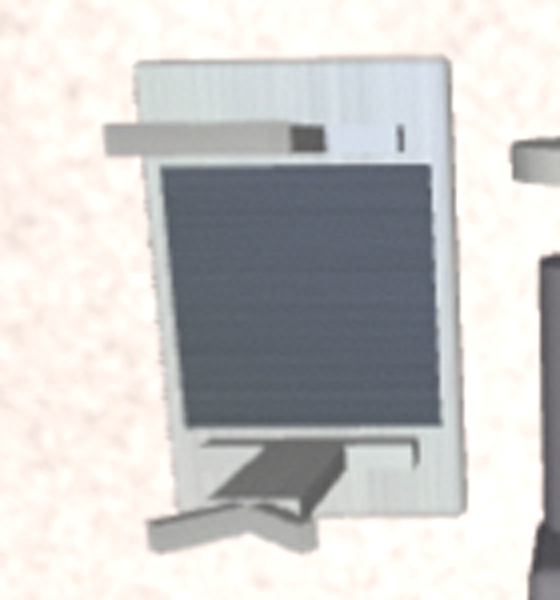

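```bash
cat > fitst.py <<'E'
from h import *
from scipy.optimize import least_squares
d=load("w21")
obs=np.array([(135,62),(448,57),(466,514),(180,514)])/4+[130,90]-.4
L=np.array([(-.05,.075),(.05,.075),(.05,-.075),(-.05,-.075)])
def mk(p,L,z): c,s=np.cos(p[2]),np.sin(p[2]); L=np.array(L); return np.stack([p[0]+c*L[:,0]-s*L[:,1],p[1]+s*L[:,0]+c*L[:,1],np.zeros(len(L))+z],1)
best=None
for tb in (.004,.006,.008,.010,.012):
    r=least_squares(lambda p:(proj(d,mk(p,L,tb))-obs).ravel(),[.49,-.27,.2]); print(tb,r.x.round(4),r.cost.round(2),r.fun.round(1))
    if best is None or r.cost<best.cost: best=r
import sys
p=best.x if len(sys.argv)<2 else np.array([float(a) for a in sys.argv[1:4]])
im=cv2.resize(d["color"][90:240,130:270,::-1],None,fx=4,fy=4,interpolation=cv2.INTER_CUBIC); im=np.clip(im*1.5,0,255).astype('uint8')
def ln(Ls,zs,col):
    P=mk(p,Ls,np.array(zs)); uv=((proj(d,P)-[130,90]+.4)*4).astype(np.int32); cv2.polylines(im,[uv],False,col,1)
ln(list(L)+[L[0]],[.008]*5,(0,0,255))
for y0 in (.05,-.05):
  for f in (.004,-.004):
    y=y0+f; ln([(-.0185,y),(0,y),(.0185,y)],[.107,.0885,.107],(0,0,255) if f>0 else (0,160,0))
cv2.imwrite("pics/w21o.png",im)
E
python3 fitst.py
```

```text
0.004 [ 0.4896 -0.272   0.2025] 0.75 [-0.5 -0.4  0.5 -0.3  0.3  0.3 -0.3  0.7]
0.006 [ 0.4901 -0.2718  0.2024] 1.76 [-0.7 -0.7  0.7 -0.6  0.4  0.6 -0.5  1. ]
0.008 [ 0.4905 -0.2716  0.2023] 3.25 [-0.9 -0.9  0.9 -0.8  0.6  0.9 -0.6  1.3]
0.01 [ 0.4909 -0.2713  0.2022] 5.24 [-1.1 -1.2  1.1 -1.1  0.8  1.2 -0.8  1.6]
0.012 [ 0.4914 -0.2711  0.2021] 7.73 [-1.4 -1.4  1.3 -1.3  1.   1.5 -1.   1.9]
```

View pics/w21o.png

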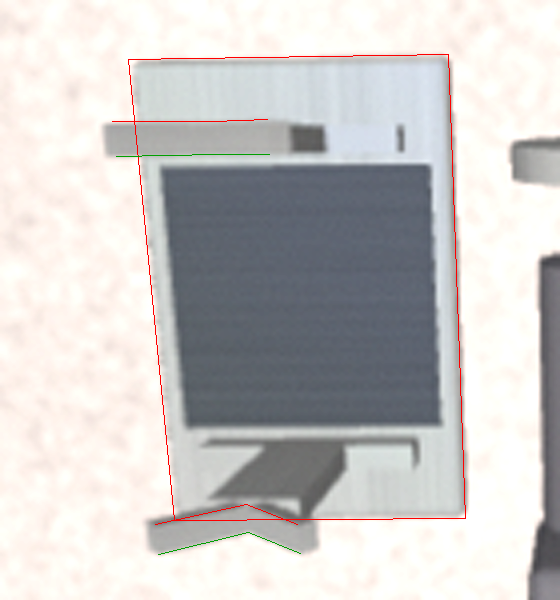

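```bash
python3 - <<'E'
from h import *
from scipy.optimize import least_squares
from plant import robot
d=load("w21"); s=robot.read_state(); M=R.from_rotvec(s["orientation"]).as_matrix(); T=s["tool_pos"]
im=cv2.resize(d["color"][60:260,240:320,::-1],None,fx=4,fy=4,interpolation=cv2.INTER_CUBIC); im=cv2.rotate(np.clip(im*1.7,0,255).astype('uint8'),cv2.ROTATE_90_CLOCKWISE); cv2.imwrite("pics/w21g.png",im); print(im.shape)
def G(p,y,z):  # guard y,z -> world
    c,sn=np.cos(p[2]),np.sin(p[2]); a=p[0]+c*y-sn*z; h=p[1]+sn*y+c*z
    return T+M@np.array([a,0,-h])
rows=lambda p:[proj(d,G(p,y,z))[0,1] for y,z in [(.098,0),(.074,0),(.062,.008),(.028,.018)]]
for p in ([.001,.007,.082],[.0,.007,.082],[0.001,.007,.06],[.001,.007,0]): print(p,np.round(rows(p),1))
E
```

```text
(320, 800, 3)
[0.001, 0.007, 0.082] [ 75.6 128.9 156.5 230.7]
[0.0, 0.007, 0.082] [ 77.9 131.  158.6 232.7]
[0.001, 0.007, 0.06] [ 76.  128.6 155.6 229.5]
[0.001, 0.007, 0] [ 77.5 128.3 153.7 226.2]
```

View pics/w21g.png

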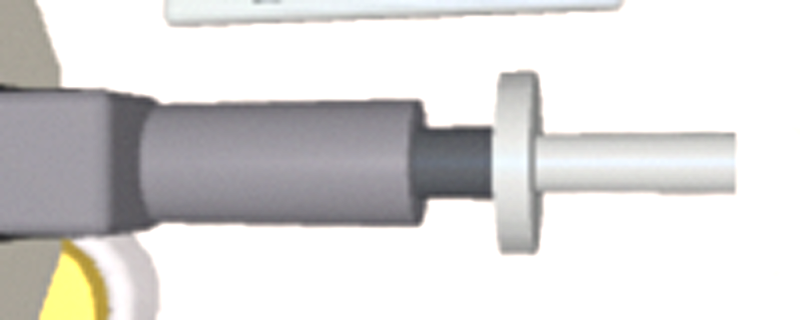

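Emit:
send_rows(
  targets=[
    [-1, [9, -32, 0], -0.004],
    [-1, [9, -32, 0], 0],
    [-1, [10, -32, 0], 0],
    [-1, [0, 0, 0], 0],
    [-1, [0, 0, 0], 0],
    [-1, [0, 0, 0], 0],
  ],
)

```text
t: 29.35
tool_pos: [0.4909, -0.2735, 0.2401]
orientation: [1.984, 2.434, 0.001]
force: [-0.7, 0.3, -0.9]
opening: 0.0179
```

```bash
cat > st4.py <<'E'
from plant import robot
from h import *
s=robot.read_state(); M=R.from_rotvec(s["orientation"]).as_matrix(); p=s["tool_pos"]
t=np.array([.4897,-.2725,.093])
print(round(s["t"],2),p.round(4),"to seat tool mm",(M.T@(t-p)*1e3).round(1),"yaw",round(np.arctan2(M[1,0],M[0,0]),4),"F",s["force"].round(1),"Tq",(M.T@s["wrist_torque"]).round(2),round(s["opening"],4))
E
python3 st4.py; python3 - <<'E'
from plant import robot, optics
from h import *
d=snap(optics,"wrist","w22")
E
python3 st4.py
```

```text
29.35 [ 0.4909 -0.2735  0.2401] to seat tool mm [  1.4  -1.1 147.1] yaw 1.7736 F [-0.7  0.3 -0.9] Tq [ 0.05 -0.08 -0.04] 0.0179
29.4 [ 0.491  -0.2735  0.24  ] to seat tool mm [  1.3  -1.2 147. ] yaw 1.774 F [-0.  -0.3 -1.4] Tq [ 0.01 -0.01 -0.01] 0.018
```

View pics/w22.png

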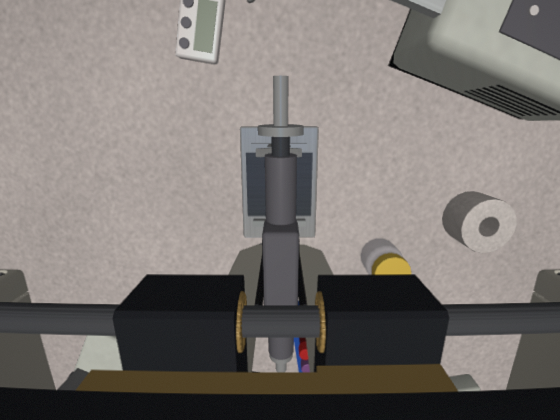

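Emit:
send_rows(
  targets=[
    [-1, [1.3, -1.2, 40], 0],
    [-1, [0, 0, 40], 0],
    [-1, [0, 0, 30], 0],
    [-1, [0, 0, 15], 0],
    [-1, [0, 0, 5], 0],
    [-1, [0, 0, 0], 0],
    [-1, [0, 0, 0], 0],
  ],
)

```text
t: 30.1
tool_pos: [0.4899, -0.2732, 0.1115]
orientation: [1.983, 2.433, 0.0]
force: [-0.6, 0.2, -1.3]
opening: 0.0177
```

```bash
python3 st4.py; python3 - <<'E'
from plant import robot, optics
from h import *
d=snap(optics,"wrist","w23")
E
python3 st4.py
```

```text
30.1 [ 0.4899 -0.2732  0.1115] to seat tool mm [ 0.7 -0.2 18.5] yaw 1.7739 F [-0.6  0.2 -1.3] Tq [ 0.1  -0.12  0.01] 0.0177
30.15 [ 0.49   -0.2732  0.1117] to seat tool mm [ 0.8 -0.2 18.7] yaw 1.7739 F [-0.6 -1.1 -1.4] Tq [ 0.09 -0.1   0.04] 0.0177
```

View pics/w23.png

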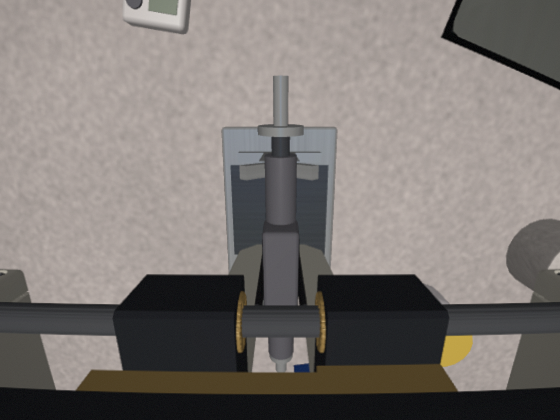

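Emit:
send_rows(
  targets=[
    [-1, [0.7, 0, 5], 0],
    [-1, [0, 0, 4], 0],
    [-1, [0, 0, 2], 0],
    [-1, [0, 0, 2], 0],
    [-1, [0, 0, 0], 0],
  ],
)

```text
t: 30.65
tool_pos: [0.4882, -0.2715, 0.096]
orientation: [-1.985, -2.434, 0.0]
force: [-0.0, -0.1, -1.7]
opening: 0.0177
```

```bash
python3 st4.py
```

```text
30.65 [ 0.4882 -0.2715  0.096 ] to seat tool mm [-1.2  1.3  3. ] yaw 1.7737 F [-0.  -0.1 -1.7] Tq [ 0.08 -0.13 -0.01] 0.0177
```

Emit:
send_rows(
  targets=[
    [-1, [0, 0, 1], 0],
    [-1, [0, 0, 1], 0],
    [-1, [0, 0, 0], 0],
    [-1, [0, 0, 0], 0],
  ],
)

```text
t: 31.05
tool_pos: [0.4887, -0.2718, 0.0949]
orientation: [1.985, 2.435, 0.0]
force: [-1.1, 1.1, 2.9]
opening: 0.0178
```

```bash
python3 st4.py
```

```text
31.05 [ 0.4887 -0.2718  0.0949] to seat tool mm [-0.9  0.9  1.9] yaw 1.7739 F [-1.1  1.1  2.9] Tq [ 0.23 -0.01  0.08] 0.0178
```

Emit:
send_rows(
  targets=[
    [-1, [0, 0, 1], 0],
    [-1, [0, 0, 0.5], 0],
    [-1, [0, 0, 0], 0],
    [-1, [0, 0, 0], 0],
  ],
  newtons=4,
)

```text
t: 31.45
tool_pos: [0.4884, -0.2717, 0.0928]
orientation: [-1.985, -2.435, 0.0]
force: [0.0, 0.2, -1.9]
opening: 0.0181
```

```bash
python3 st4.py; python3 - <<'E'
from plant import robot, optics
from h import *
d=snap(optics,"wrist","w24")
E
```

```text
31.45 [ 0.4884 -0.2717  0.0928] to seat tool mm [-1.1  1.1 -0.2] yaw 1.7738 F [ 0.   0.2 -1.9] Tq [-0.01 -0.07 -0.02] 0.0181
```

View pics/w24.png

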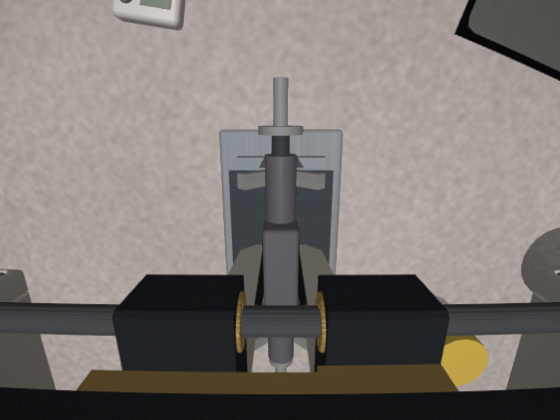

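Emit:
send_rows(
  targets=[
    [-0.58, [0, 0, 0], 0],
    [-0.54, [0, 0, 0], 0],
    [-0.5, [0, 0, 0], 0],
    [-0.4, [0, 0, 0], 0],
    [-0.2, [0, 0, 0], 0],
    [0, [0, 0, 0], 0],
    [0.1, [0, 0, 0], 0],
    [0.1, [0, 0, 0], 0],
  ],
)

```text
t: 32.3
tool_pos: [0.4885, -0.2717, 0.093]
orientation: [-1.985, -2.435, -0.0]
force: [-0.3, 0.4, -0.5]
opening: 0.0504
```

```bash
python3 st4.py; python3 - <<'E'
from plant import robot, optics
from h import *
d=snap(optics,"wrist","w25")
E
```

```text
32.3 [ 0.4885 -0.2717  0.093 ] to seat tool mm [-1.   1.1  0. ] yaw 1.7738 F [-0.3  0.4 -0.5] Tq [ 0.09 -0.01  0.  ] 0.0504
```

View pics/w25.png

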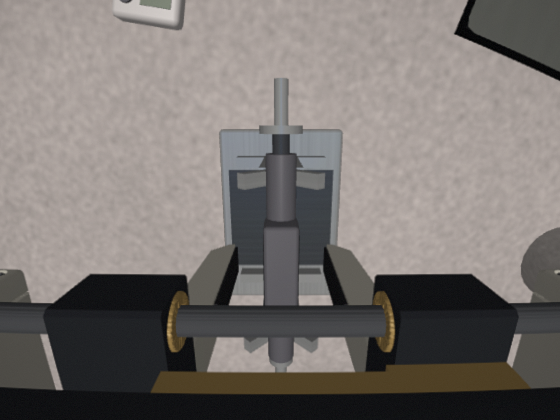

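Guard sits in both notches. Retreat straight up, then look.

Emit:
send_rows(
  targets=[
    [0.1, [0, 0, -10], 0],
    [0.1, [0, 0, -30], 0],
    [0.1, [0, 0, -45], 0],
    [0.1, [0, 0, -45], 0],
    [0.1, [-20, 30, -20], 0],
    [0.1, [-20, 40, 0], 0],
    [0.1, [0, 30, 0], 0],
    [0.1, [0, 0, 0], 0],
    [0.1, [0, 0, 0], 0],
  ],
)

```text
t: 33.25
tool_pos: [0.5946, -0.2904, 0.2429]
orientation: [-1.983, -2.435, 0.001]
force: [0.2, 0.1, 0.7]
opening: 0.0511
```

```bash
python3 st4.py; python3 - <<'E'
from plant import robot, optics
from h import *
d=snap(optics,"wrist","w26")
# overlay expected seated guard
p=(.4896,-.272,.2025); c,s=np.cos(p[2]),np.sin(p[2])
W=lambda q:[p[0]+c*q[0]-s*q[1],p[1]+s*q[0]+c*q[1],.1+q[2]]
im=d["color"][:,:,::-1].copy(); im=np.clip(im*1.4,0,255).astype('uint8')
for P in ([(-.009,-.028,.018),(.009,-.028,.018),(.009,.028,.018),(-.009,.028,.018),(-.009,-.028,.018)],[(0,-.078,0),(0,.098,0)],[(-.011,.076,0),(.011,.076,0)]):
    cv2.polylines(im,[proj(d,np.array([W(q) for q in P])).round().astype(np.int32)],False,(0,0,255),1)
cv2.imwrite("pics/w26o.png",im)
d=snap(optics,"scene","s26"); cv2.imwrite("pics/s26c.png",np.clip(cv2.resize(d["color"][140:300,150:430,::-1],None,fx=2.8,fy=2.8,interpolation=cv2.INTER_CUBIC)*1.6,0,255).astype('uint8'))
d=snap(optics,"side","sd26"); cv2.imwrite("pics/sd26c.png",np.clip(cv2.resize(d["color"][150:230,300:400,::-1],None,fx=6,fy=6,interpolation=cv2.INTER_CUBIC)*1.4,0,255).astype('uint8'))
E
```

```text
33.25 [ 0.5946 -0.2904  0.2429] to seat tool mm [ 38.7 -98.9 150. ] yaw 1.7747 F [0.2 0.1 0.7] Tq [ 0.1  -0.08 -0.03] 0.0511
```

View pics/w26o.png

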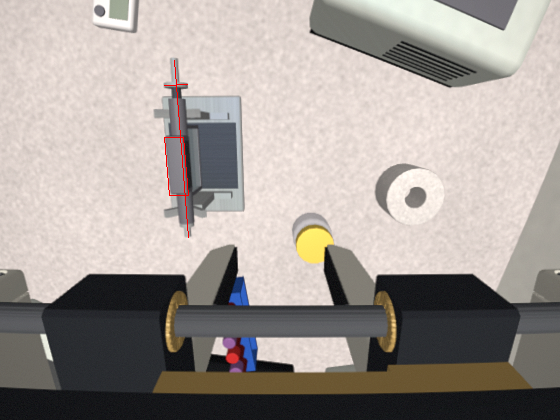

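View pics/s26c.png

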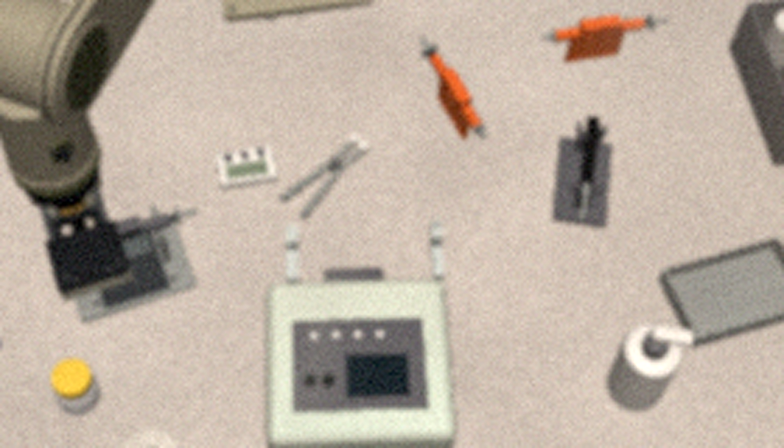

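View pics/sd26c.png

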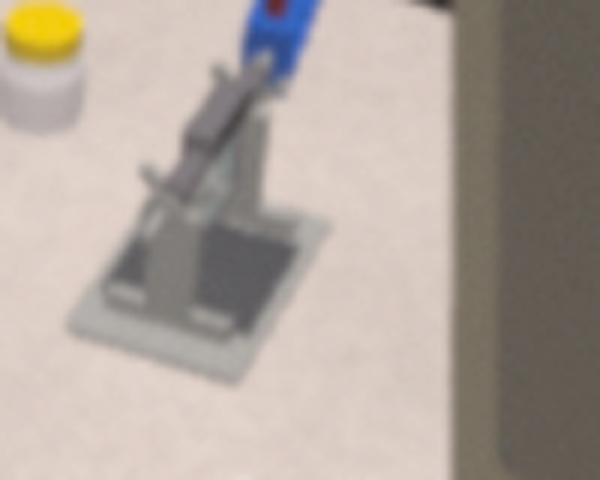

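```bash
python3 - <<'E'
from plant import ticket
print(ticket.close_job())
E
```

```text
the job is handed in; nothing more can be done
None
```

The splash guard is off the sealer and hanging window down in the drying stand, and the forked tool is back on its rest. I handed the job in at about 33 s of the 64 s; it reports no verdict.

- **Pin out:** I pressed the shoulder in about 6 to 7 mm. The highest force reading I saw was 11.4 N, against the 18 N limit. I then raised the end, let the shoulder out and left the pin in the saddle.
- **Correction on the way:** moving the fork dragged the guard about 4 mm towards +y, judged from the overhead picture. I pushed it back with the fork before withdrawing. A later wrist-camera picture showed the pin between the cheeks of lug A.
- **Guard to the stand:** after the tool was back, I drew the pivot out 13.6 mm with readings of no more than 2.5 N and lifted the guard free. I set it down still tilted by about 0.08 rad and let it level on the notches before opening the fingers.

**Last checks:** in the final wrist-camera picture, the outline of the guard at its computed seat matched within 1 to 2 mm, with the tube in both V notches. The tool looked seated on its rest in the last overhead picture, and nothing around looked disturbed. The hand was clear and touching nothing. No check failed. I judged all these positions from the pictures, and there was no direct reading of the fork-on-guard contact or of the pin's position.

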